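Unfold the crank handle and clamp the jar

TASK

The glass jar in the bench clamp has to be held fast: swing the clamp's folded crank handle up to its upright working position, fully against its stop but without forcing it, and only then turn the crank counter-clockwise by that handle until the padded jaw has pushed the jar against the far stop and holds it snugly (about 12 newtons; the glass cracks under much more). Let go with the handle still upright and the jar still clamped, and do not push the jaw or the jar by hand or disturb the other things.

Things in the scene. Friction and masses are not known exactly. Their poses are not given: they have to be found in the camera images.
- clamp: Bench clamp bolted to the table, at a different place and yaw each time: aluminium base plate 190 (x) x 360 (y) mm, 12 mm thick; on it along y: a grey gearbox (90 x 80 mm, top 70 mm above the table) centred at y = -125 mm, the sliding jaw, the jar, and the far stop, a rubber-faced vee. Origin on the table, y axis from the gearbox to the far stop, z up.
- hub (a point): Point on the crank's vertical turning axis, level with the handle's fold pivot (120 mm above the table). The crank is a steel bar 14 mm wide, 8 mm thick (top at 104 mm) turning on a 28 mm boss on the gearbox. x axis along the bar from hub to fold pivot, z up.
- pivot (a point): Centre of the handle's fold pivot, 75 mm out from the hub at the crank bar's outer end, 120 mm above the table. Two steel lugs, 23 mm over their outsides, carry it; its pin is level and square to the bar. x axis outward along the bar, z up.
- grip (a point): Point on the centre line of the black handle grip, 45 mm from the fold pivot. The grip is a round bar of 20 mm diameter reaching from 14 to 68 mm from the pivot. Folded, it lies level back along the bar to nearly over the hub, 6 mm clear of the bar; unfolded it stands up, its end 188 mm above the table. x axis from this point to the pivot.
- fold (a joint): Fold angle of the handle, rad: 0 folded flat, 1.57 vertical, stop at 1.60 = working position. It starts at 0 to 0.3. Friction: about 4 N at 48 mm from the pivot to move it; it stays where left. Felt against the stop, the push rises by 2 to 6 N per mm. A tight grasp adds friction; the grip does not spin on its shank.
- lugs (a joint): Tilt, rad, of the steel lugs that carry the fold pivot, on a strong spring on the crank bar: 0 as found; they yield outward, by 0.1 for about 30 N, when the handle is levered outward against its stop, and spring back. Tilted past 0.1 they are damaged; leaning on the stop with 5 to 15 N (0.02 to 0.05) is enough.
- crank (a joint): Crank angle, rad, growing counter-clockwise seen from above, which closes the jaw by 30 mm per rad; 0 = bar along the clamp's -x; starts at -0.3 to 0.3. Stays where left: takes 6 N at the handle to turn free. With the jar on the far stop, each N on the jar adds 0.4 N at the handle (some 1 N per mm of handle travel). That comes somewhere from 1.0 to 1.7 rad: the far stop is set anew each time.
- jaw: Sliding jaw, an aluminium plate 90 mm wide and 90 mm high between gearbox and jar, the rubber pad in front of it. It moves along its own +y axis (the clamp's +y), driven by the crank; not to be pushed by hand.
- pad: The jaw's spring-backed rubber pad, 60 mm wide, 50 mm high, 10 mm thick, that presses the jar; origin at the centre of its front face, 55 mm above the table; y axis towards the jar. It gives way 1 mm per 6 N. At about 12 N the jar is well clamped; below 6 N it is loose, above 20 N over-tight, and above 28 N the glass cracks.
- jar_mid (a point): Centre, half-way up, of the glass jar with metal lid (76 mm diameter, 110 mm high) that stands loose on the clamp's base plate between pad and far stop. The pad slides it up to 35 mm along the plate into the vee before it can be clamped. Not to be touched.
- jar: The same jar; origin at the centre of its underside, z along its axis.
- vial: bystander: small glass vial, 22 mm diameter, 45 mm high, on the clamp's base plate; origin at the centre of its underside.
- weight: bystander: steel cylinder, 24 mm diameter, 26 mm high, on the clamp's base plate; origin at the centre of its underside.
- beaker: bystander: glass beaker, 78 mm diameter, 95 mm high; origin at the centre of its underside.
- amber: bystander: amber glass bottle, 68 mm diameter, 130 mm high; origin at the centre of its underside.
- tipbox: bystander: clear plastic box 90 x 120 x 55 mm; origin at the centre of its underside.
- media: bystander: glass jar with blue cap, 80 mm diameter, 140 mm high; origin at the centre of its underside.
- dish: bystander: white bowl, 90 mm diameter, 30 mm high; origin at the centre of its underside.
There are look-alikes about, which are no part of the job. Leave any purple look-alike of the jar alone.

How it is judged:
By the outcome, as a careful person would: the job done as asked, in the order asked, and still so for the second after the job is handed in, with the robot touching nothing.
It also fails if it takes over 70 s, if anything falls off the work surface, if the arm or the gripper's body presses on something with over 40 N, if the wrist force passes 120 N, or if a joint passes its speed limit or range.

ROBOT

A 6-joint arm with a two-finger parallel gripper is mounted at the origin on the work surface. World frame = base frame: x ahead of the robot, y to its left, z up, the work surface at z = 0. Lengths are in m, angles in rad, forces in N, time in s.
With the tool pointing down it reaches from about 0.375 to 0.975 m from the base axis. Payload 3.8 kg.
Tool frame: the origin (TCP) lies on the centre line of the jaws, within the pads' length; the fingertips stand 8 mm ahead of it and the grasp point (between the pads) lies 11 mm behind it; x points along the fingers, y is the direction in which the jaws open and shut, and the axes are right-handed (so a half turn about x gives the same grasp; the last joint's range is limited). The gripper opens to 88 mm and grips with 3 to 60 N. Pads are 18 mm wide; open, the fingers measure 123 mm over their backs; the gripper's body (75 mm by 187 mm) begins 45 mm behind the grasp point.
Start: joints at [1.164, 0.264, 1.604, -0, 1.274, -0.037], TCP at [0.244, 0.629, 0.247] pointing down, gripper open.
Joint ranges: [-2.63, 2.63], [-0.94, 2.18], [0.31, 2.57], [-1.31, 4.45], [0, 2.66], [-2.55, 2.55]. Speed limits (rad/s): [2.57, 2.57, 3.14, 3.14, 3.14, 3.14].

INTERFACE

Orientations are given as a 3x3 rotation matrix whose columns are the frame's x, y, z axes.
In Python, from cell import readout, capture, r gives the robot as it stands.
- The arm moves only by the shell command python3 -m jog 'ROWS' [OPENING] [FORCE]. ROWS is JSON, a list of rows, each a list of 4 numbers: the shift along the tool's x, y, z in m, then the turn about the tool's x in rad. In form: [[dx, dy, dz, yaw], ...]. A call has 1 to 5 rows; each row shifts and turns the pose as measured when the row begins, along the tool's axes as they then stand; what a row does not reach is not made up. A row lasts 1/10 s, in which the tool goes at most 50 mm and 8.59 degrees, less where a joint would pass 70% of its speed; a pose out of reach is approached as far as the arm can. A call is refused whole if a number of a shift passes 0.05 or a number of a turn 0.15, either way. A call with a gripper value outside its range is refused whole. OPENING is the opening, from 0 (shut) to 1 (fully open), set as the call begins (- or left out, the last holds). The fingers move at their own pace and stop on an object; FORCE is the grip in N (left out, the last holds). Time passes only in rows, so rows that do not move let the fingers close. It gives the time, the measured TCP pose, the force and the opening at its end, in the units of the state.
- readout.get_state(): the state, without advancing time (a new reading comes with each control period).
- capture(name): name is "scene" or "top" or "wrist"; returns a dict with "img" (400x640x3 uint8, red, green, blue), "vertical_fov" (degrees; the focal length in pixels is half the picture's height over the tangent of half this angle, whatever the lens; pixels are square), "cx", "cy" (the principal point, pixels), "distortion" ([k1, k2, p1, p2, k3] as OpenCV has them; the pictures are not rectified), "rvec" (rotation vector, rad) and "tvec" (3), from world to camera coordinates, as OpenCV has them. Camera axes: x right, y down, z forward; pixel columns grow to the right and rows downward; lengths in m; the calibration is good to about 2 mm. A picture is of the moment at which its call begins. There is no depth.
- r.hand_in(): hands the job in, once; it reports no verdict.
The state is a dict: "time_s": time; "q": joint angles; "joint_velocities": joint speeds; "joint_efforts": joint torques, N m; "ee_pos": TCP position; "tcp_rot": TCP orientation; "ft_force": force on the tool from outside, world axes, zero at the start; "moment": the same for the moment, N m; "opening": finger opening in m.
Only numpy, scipy, OpenCV 4.12 (cv2) and the standard library are available. Lean on these libraries where they do the work, as an engineer would, in place of code of your own. Each camera call takes 0.05 s, during which the arm holds its last target.

## Working session

There is one attempt and no reset: what is moved stays moved. The work goes in short steps, Python scripts to look and compute and a shell command to move; the robot and the scene stay as the last step left them, time stands still between calls to the robot, and variables do not carry over. Pictures are saved under pics/ and viewed, and the job is handed in when it is done.

```bash
ls; mkdir -p pics; cat > h.py <<'E'
import numpy as np, cv2
from cell import readout, capture, r
def cam(c):
    im=c["img"]; f=im.shape[0]/2/np.tan(np.radians(c["vertical_fov"])/2)
    K=np.array([[f,0,c["cx"]],[0,f,c["cy"]],[0,0,1.]]); return K,np.array(c["distortion"],float),np.array(c["rvec"],float),np.array(c["tvec"],float)
def ray(c,uv):
    K,d,rv,t=cam(c); R=cv2.Rodrigues(rv)[0]
    p=cv2.undistortPoints(np.array([[uv]],float),K,d)[0,0]
    return -R.T@t.ravel(), R.T@np.array([p[0],p[1],1])
def atz(c,uv,z):
    o,d=ray(c,uv); return o+d*(z-o[2])/d[2]
def proj(c,P):
    K,d,rv,t=cam(c); return cv2.projectPoints(np.array(P,float).reshape(-1,3),rv,t,K,d)[0][:,0]
def save(img,n): cv2.imwrite("pics/"+n,img[:,:,::-1])
def st():
    s=readout.get_state(); print("t",round(s["time_s"],2),"p",np.round(s["ee_pos"],4),"F",np.round(s["ft_force"],1),"M",np.round(s["moment"],2),"op",round(s["opening"],4)); print(np.round(s["tcp_rot"],3).tolist(),"q",np.round(s["q"],3)); return s
E
python3 - <<'E'
from h import *
import pickle
st()
cs={n:capture(n) for n in("scene","top","wrist")}
pickle.dump(cs,open("c0.pkl","wb"))
for n in cs: save(cs[n]["img"],n+"0.png"); o,_=ray(cs[n],(320,200)); print(n,o,cs[n]["vertical_fov"],cs[n]["distortion"])
E
```

```text
pics
t 0.0 p [0.2437 0.6287 0.2454] F [-0.4  0.3 -0.7] M [ 0.    0.04 -0.02] op 0.0882
[[-0.001, 0.361, 0.932], [-0.002, 0.932, -0.361], [-1.0, -0.002, -0.0]] q [ 1.164  0.265  1.605  0.     1.274 -0.037]
scene [ 1.10557162 -0.65513147  0.89449463] 55.7496354707012 [0.02744359 0.         0.         0.         0.        ]
top [0.37261066 0.0142895  1.69365086] 44.77720125371035 [-0.11063971  0.          0.          0.          0.        ]
wrist [0.17048692 0.65869884 0.38354842] 71.06288495193036 [-0.03707692  0.          0.          0.          0.        ]
```

View pics/scene0.png

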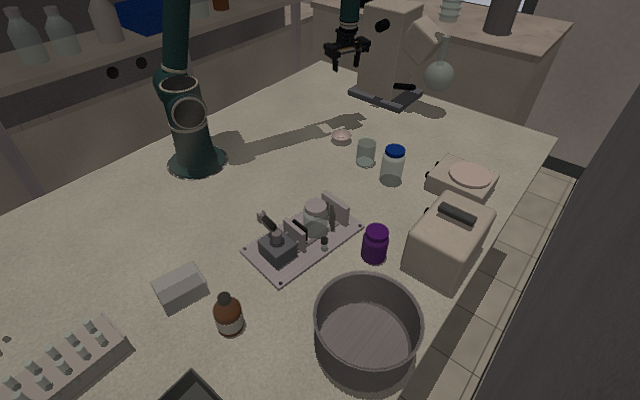

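View pics/top0.png

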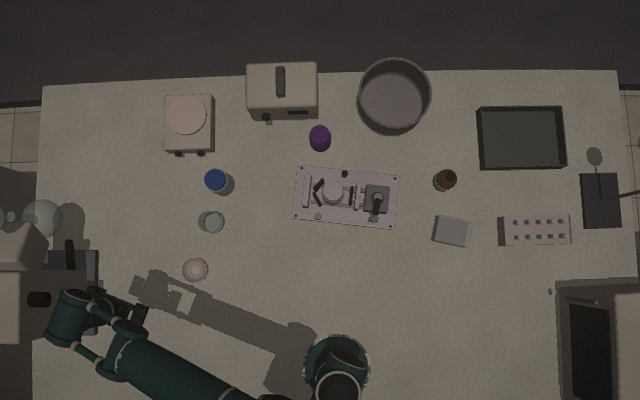

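View pics/wrist0.png

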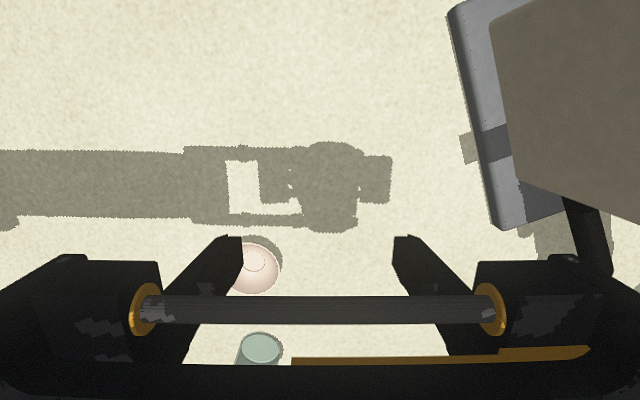

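```bash
python3 - <<'E'
from h import *
import pickle
cs=pickle.load(open("c0.pkl","rb"))
t=cs["top"]["img"][155:240,280:410]; s=cs["scene"]["img"][180:295,230:395]
save(cv2.resize(t,None,fx=6,fy=6,interpolation=cv2.INTER_CUBIC),"top0c.png")
save(np.clip(cv2.resize(s,None,fx=4.8,fy=4.8,interpolation=cv2.INTER_CUBIC)*1.4,0,255).astype(np.uint8),"scene0c.png")
E
```

```text
(no output)
```

View pics/top0c.png

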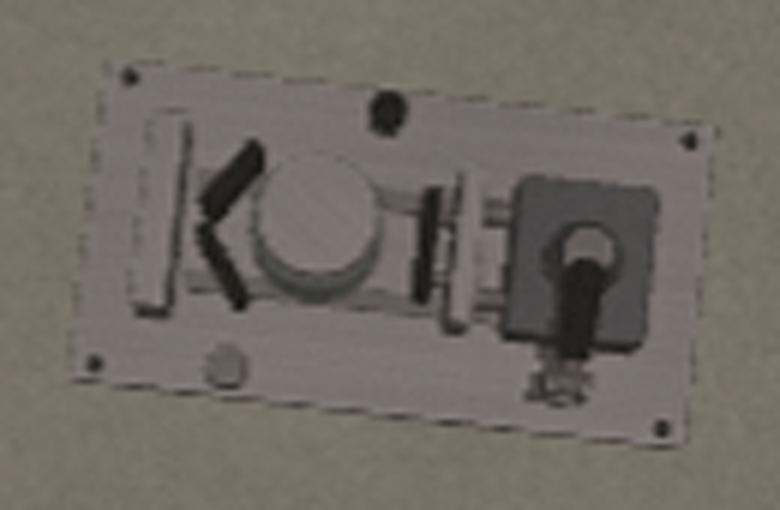

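View pics/scene0c.png

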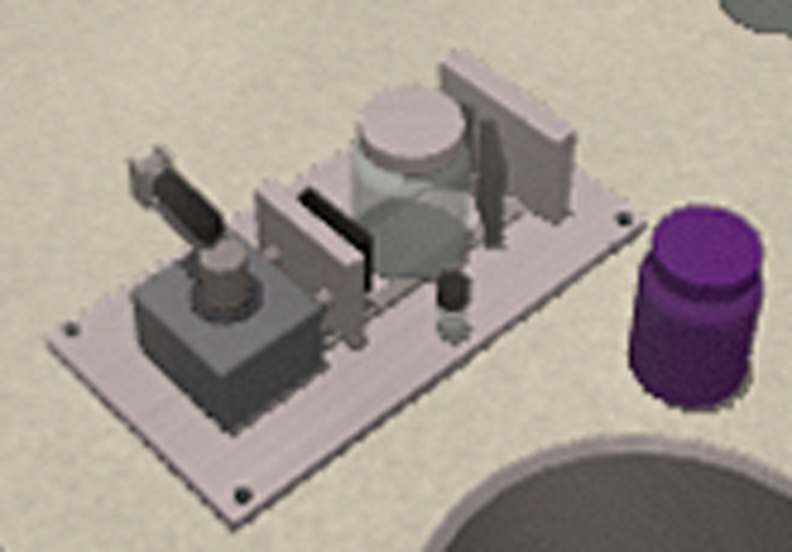

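Top view: the plate's corners lie near (298,165), (399,176), (394,230) and (292,218). The gearbox is at (376,198), with the handle folded over it and the lugs at (373,219). The candidates are:
- The jar: grey lid, at (333,192).
- The purple look-alike jar at (320,138), to be left alone.
- The crank handle: black bar at (376,206). The black vee and pad bars at (317,193) and (351,195) only look similar.

I choose the black bar on the gearbox.

```bash
python3 - <<'E'
from h import *
import pickle
from scipy.optimize import least_squares
cs=pickle.load(open("c0.pkl","rb"))
T,S=cs["top"],cs["scene"]
L=np.array([[.095,.18],[.095,-.18],[-.095,-.18],[-.095,.18]])
top=np.array([[107,62],[715,128],[683,447],[75,380]])/6+[280,155]-.4
sc=np.array([[645,225],[233,530],[47,343]])/4.8+[230,180]-.4
ls=np.array([[.095,.18],[.095,-.18],[-.095,-.18]])
def W(p,l,z): c,s=np.cos(p[2]),np.sin(p[2]); return np.c_[p[0]+c*l[:,0]-s*l[:,1],p[1]+s*l[:,0]+c*l[:,1],np.full(len(l),z)]
def f(p): return np.r_[(proj(T,W(p,L,.012))-top).ravel(),(proj(S,W(p,ls,.012))-sc).ravel()]
s=least_squares(f,[.68,0,0]); p=s.x; print(p,np.round(s.fun,1))
hub=W(p,np.array([[0,-.125]]),.12)[0]; print("hub",hub)
for th in(-.3,0,.3):
  l=np.array([[-.075*np.cos(th),-.125-.075*np.sin(th)]]); P=W(p,l,.12); print(th,P,(proj(T,P)-[280,155])*6,(proj(S,P)-[230,180])*4.8)
Pl=W(p,np.array([[0,-.125]]),.104); print("hubtop",(proj(T,Pl)-[280,155])*6,(proj(S,Pl)-[230,180])*4.8)
print(atz(T,np.array([560,385])/6+[280,155],.12))
E
```

```text
[ 0.58638181 -0.04679858 -0.13337235] [ 0.5 -0.8  0.9 -1.   1.3 -0.4 -0.5 -0.4  0.4 -1.6  0.3 -1.2 -1.1 -1.2]
hub [ 0.56975965 -0.17068847  0.12      ]
-0.3 [[ 0.50169304 -0.13919344  0.12      ]] [[577.36917379 371.99287087]] [[146.59800814 173.70478343]]
0 [[ 0.49542571 -0.16071517  0.12      ]] [[617.46164211 382.47723692]] [[113.58866044 188.48333665]]
0.3 [[ 0.49579842 -0.18312779  0.12      ]] [[658.71372568 380.69347514]] [[ 86.69113119 209.48541042]]
hubtop [[627.19435737 249.59138851]] [[193.70971735 274.93794826]]
[ 0.49488106 -0.12952606  0.12      ]
```

```bash
cat >> h.py <<'E'
def tri(obs):
    A=np.zeros((3,3));b=np.zeros(3)
    for c,uv in obs:
        o,d=ray(c,uv); d=d/np.linalg.norm(d); M=np.eye(3)-np.outer(d,d); A+=M;b+=M@o
    X=np.linalg.solve(A,b); return X,[np.round(proj(c,X)[0]-uv,1) for c,uv in obs]
E
python3 - <<'E'
from h import *
import pickle
cs=pickle.load(open("c0.pkl","rb"))
T,S=cs["top"],cs["scene"]
t=lambda *a:np.array(a)/6+[280,155]
s=lambda *a:np.array(a)/4.8+[230,180]
print("boss",tri([(T,t(590,243)),(S,s(225,252))]))
print("lug",tri([(T,t(560,385)),(S,s(150,178))]))
print("lid",tri([(T,t(318,208)),(S,s(411,125))]))
g=[atz(T,t(*a),.07) for a in((520,178),(660,188),(640,352),(503,340))]; print(np.round(g,3),np.mean(g,0))
print("gb scene far corner etc",[np.round(atz(S,s(*a),.07),3) for a in((135,296),(228,372),(320,312))])
print("grip end",[np.round(tri([(T,t(578,262)),(S,s(213,237))])[0],3)])
E
```

```text
boss (array([ 0.57390579, -0.14930552,  0.10855192]), [array([-0.2, -0.2]), array([-0.3,  0. ])])
lug (array([ 0.49563628, -0.1311146 ,  0.10637523]), [array([0.1, 0.1]), array([ 0.2, -0. ])])
lid (array([ 0.59560618, -0.00104038,  0.11688918]), [array([-0., -0.]), array([-0.1,  0. ])])
[[ 0.616 -0.116  0.07 ]
 [ 0.608 -0.195  0.07 ]
 [ 0.516 -0.18   0.07 ]
 [ 0.525 -0.103  0.07 ]] [ 0.56638308 -0.14826298  0.07      ]
gb scene far corner etc [array([ 0.531, -0.185,  0.07 ]), array([ 0.614, -0.192,  0.07 ]), array([ 0.625, -0.123,  0.07 ])]
grip end [array([ 0.562, -0.144,  0.109])]
```

```bash
cat > plan.py <<'E'
from h import *
def plan(xyz,zang,step=.04,turn=.14,n=5,cw=None):
    s=readout.get_state(); p=np.array(s["ee_pos"]); R=np.array(s["tcp_rot"]); a=np.arctan2(R[1,2],R[0,2])
    D=zang-a
    D=(D+np.pi)%(2*np.pi)-np.pi if cw is None else (-((-D)%(2*np.pi)) if cw else D%(2*np.pi))
    d=np.array(xyz)-p; N=int(max(np.ceil(np.linalg.norm(d)/step),np.ceil(abs(D)/turn),1))
    rows=[]
    for i in range(min(N,n)):
        ai=a+D*i/N; z=np.array([np.cos(ai),np.sin(ai),0]); x=np.array([0,0,-1.]); y=np.cross(z,x)
        w=d/N; rows.append([round(float(w@x),4),round(float(w@y),4),round(float(w@z),4),round(-D/N,3)])
    print("N",N,"turn",round(D,3)); print(rows)
E
python3 -c "
from plan import *
plan([.539,-.141,.26],2.915,cw=True,n=25)"
```

```text
N 22 turn -2.998
[[-0.0007, -0.0278, 0.0252, np.float64(0.136)], [-0.0007, -0.0241, 0.0287, np.float64(0.136)], [-0.0007, -0.02, 0.0317, np.float64(0.136)], [-0.0007, -0.0155, 0.0341, np.float64(0.136)], [-0.0007, -0.0107, 0.0359, np.float64(0.136)], [-0.0007, -0.0057, 0.037, np.float64(0.136)], [-0.0007, -0.0006, 0.0375, np.float64(0.136)], [-0.0007, 0.0045, 0.0372, np.float64(0.136)], [-0.0007, 0.0095, 0.0363, np.float64(0.136)], [-0.0007, 0.0143, 0.0346, np.float64(0.136)], [-0.0007, 0.0189, 0.0324, np.float64(0.136)], [-0.0007, 0.0231, 0.0295, np.float64(0.136)], [-0.0007, 0.0269, 0.0261, np.float64(0.136)], [-0.0007, 0.0302, 0.0222, np.float64(0.136)], [-0.0007, 0.0329, 0.0179, np.float64(0.136)], [-0.0007, 0.0351, 0.0132, np.float64(0.136)], [-0.0007, 0.0365, 0.0084, np.float64(0.136)], [-0.0007, 0.0373, 0.0033, np.float64(0.136)], [-0.0007, 0.0374, -0.0018, np.float64(0.136)], [-0.0007, 0.0368, -0.0069, np.float64(0.136)], [-0.0007, 0.0356, -0.0118, np.float64(0.136)], [-0.0007, 0.0336, -0.0165, np.float64(0.136)]]
```

```bash
python3 -m jog '[[-0.002,-0.03,0.027,0],[-0.002,-0.03,0.027,0],[-0.002,-0.03,0.027,0],[-0.002,-0.03,0.027,0],[-0.002,-0.03,0.027,0]]'; python3 -c "
from plan import *
plan([.539,-.141,.26],2.915,cw=True,n=25,turn=.15)"
```

```text
time_s: 0.65
ee_pos: [0.3148, 0.4376, 0.2521]
tcp_rot: [[-0.003, 0.354, 0.935], [-0.005, 0.935, -0.354], [-1.0, -0.006, -0.002]]
ft_force: [0.5, 0.6, -0.1]
opening: 0.0884
N 21 turn -3.006
[[-0.0004, -0.022, 0.0197, np.float64(0.143)], [-0.0004, -0.0189, 0.0227, np.float64(0.143)], [-0.0004, -0.0155, 0.0252, np.float64(0.143)], [-0.0004, -0.0118, 0.0271, np.float64(0.143)], [-0.0004, -0.0078, 0.0285, np.float64(0.143)], [-0.0004, -0.0036, 0.0293, np.float64(0.143)], [-0.0004, 0.0006, 0.0295, np.float64(0.143)], [-0.0004, 0.0048, 0.0292, np.float64(0.143)], [-0.0004, 0.0089, 0.0282, np.float64(0.143)], [-0.0004, 0.0128, 0.0266, np.float64(0.143)], [-0.0004, 0.0165, 0.0245, np.float64(0.143)], [-0.0004, 0.0198, 0.0219, np.float64(0.143)], [-0.0004, 0.0228, 0.0189, np.float64(0.143)], [-0.0004, 0.0252, 0.0154, np.float64(0.143)], [-0.0004, 0.0272, 0.0117, np.float64(0.143)], [-0.0004, 0.0285, 0.0077, np.float64(0.143)], [-0.0004, 0.0293, 0.0035, np.float64(0.143)], [-0.0004, 0.0295, -0.0007, np.float64(0.143)], [-0.0004, 0.0291, -0.0049, np.float64(0.143)], [-0.0004, 0.0281, -0.009, np.float64(0.143)], [-0.0004, 0.0266, -0.0129, np.float64(0.143)]]
```

```bash
python3 -m jog '[[-0.001,-0.022,0.02,0.145],[-0.001,-0.019,0.023,0.145],[-0.001,-0.015,0.025,0.145],[-0.001,-0.012,0.027,0.145],[-0.001,-0.008,0.029,0.145]]'; python3 -m jog '[[-0.001,-0.004,0.029,0.145],[-0.001,0.001,0.03,0.145],[-0.001,0.005,0.029,0.145],[-0.001,0.009,0.028,0.145],[-0.001,0.013,0.027,0.145]]';python3 -c "
from plan import *
plan([.539,-.141,.26],2.915,cw=True,n=25,turn=.15)"
```

```text
time_s: 1.15
ee_pos: [0.3676, 0.2905, 0.2566]
tcp_rot: [[-0.004, 0.896, 0.443], [-0.007, 0.443, -0.896], [-1.0, -0.007, 0.004]]
ft_force: [1.1, 0.3, -0.9]
opening: 0.0881
time_s: 1.65
ee_pos: [0.4149, 0.1438, 0.2616]
tcp_rot: [[-0.005, 0.958, -0.287], [-0.007, -0.287, -0.958], [-1.0, -0.003, 0.008]]
ft_force: [-0.2, 0.1, -0.2]
opening: 0.0882
N 11 turn -1.507
[[0.0001, 0.0182, 0.0216, np.float64(0.137)], [0.0001, 0.021, 0.0189, np.float64(0.137)], [0.0001, 0.0234, 0.0158, np.float64(0.137)], [0.0001, 0.0253, 0.0125, np.float64(0.137)], [0.0001, 0.0268, 0.0089, np.float64(0.137)], [0.0001, 0.0278, 0.0052, np.float64(0.137)], [0.0001, 0.0282, 0.0013, np.float64(0.137)], [0.0001, 0.0281, -0.0025, np.float64(0.137)], [0.0001, 0.0275, -0.0063, np.float64(0.137)], [0.0001, 0.0264, -0.01, np.float64(0.137)], [0.0001, 0.0248, -0.0136, np.float64(0.137)]]
```

```bash
python3 -m jog '[[0,0.018,0.022,0.14],[0,0.021,0.019,0.14],[0,0.023,0.016,0.14],[0,0.025,0.012,0.14],[0,0.027,0.009,0.14]]'; python3 -m jog '[[0,0.028,0.005,0.14],[0,0.028,0.001,0.14],[0,0.028,-0.002,0.14],[0,0.027,-0.006,0.14],[0,0.026,-0.01,0.14]]';python3 -c "
from plan import *
plan([.539,-.141,.26],2.915,n=25,turn=.15)
c=capture('wrist'); save(c['img'],'w1.png')
import pickle; pickle.dump((c,st()),open('w1.pkl','wb'))"
```

```text
time_s: 2.15
ee_pos: [0.4683, 0.0071, 0.2616]
tcp_rot: [[-0.005, 0.522, -0.853], [-0.007, -0.853, -0.522], [-1.0, 0.003, 0.008]]
ft_force: [0.5, 0.8, 0.3]
opening: 0.0883
time_s: 2.65
ee_pos: [0.516, -0.1306, 0.2609]
tcp_rot: [[-0.007, -0.181, -0.983], [-0.006, -0.983, 0.181], [-1.0, 0.007, 0.006]]
ft_force: [0.3, 0.7, -0.2]
opening: 0.0882
N 1 turn -0.045
[[0.0009, 0.0061, -0.0245, np.float64(0.045)]]
t 2.7 p [ 0.5173 -0.1342  0.2609] F [ 1.3 -3.3 -0.2] M [-0.11  0.07 -0.06] op 0.0881
[[-0.006, -0.188, -0.982], [-0.01, -0.982, 0.188], [-1.0, 0.01, 0.004]] q [-0.294 -0.01   1.884 -0.011  1.27   1.469]
```

View pics/w1.png

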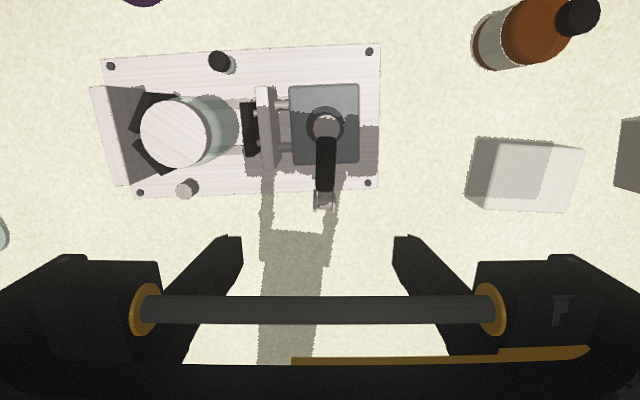

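```bash
python3 - <<'E'
from h import *
import pickle
c,s=pickle.load(open("w1.pkl","rb"))
save(cv2.resize(c["img"][75:220,270:400],None,fx=4,fy=4,interpolation=cv2.INTER_CUBIC),"w1c.png")
E
```

```text
(no output)
```

View pics/w1c.png

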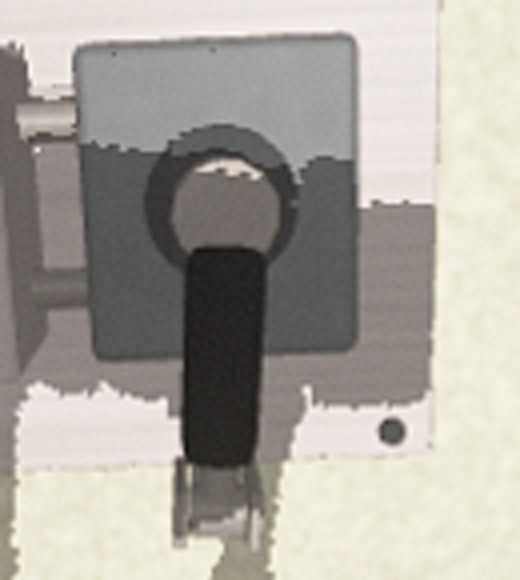

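```bash
python3 - <<'E'
from h import *
import pickle
from scipy.optimize import least_squares
c,s=pickle.load(open("w1.pkl","rb")); cs=pickle.load(open("c0.pkl","rb")); T,S=cs["top"],cs["scene"]
w=lambda *a:np.array(a)/4+[270,75]-.4
t=lambda *a:np.array(a)/6+[280,155]-.4
q=lambda *a:np.array(a)/4.8+[230,180]-.4
def rot(a): return np.array([[np.cos(a),-np.sin(a)],[np.sin(a),np.cos(a)]])
obs=[(c,'g',(.045,.04),w(77,45)),(c,'g',(.045,-.04),w(357,34)),(c,'g',(-.045,-.04),w(357,352)),(c,'g',(-.045,.04),w(95,360)),
(T,'g',(.045,.04),t(520,178)),(T,'g',(.045,-.04),t(660,188)),(T,'g',(-.045,-.04),t(640,352)),(T,'g',(-.045,.04),t(503,340)),
(S,'g',(-.045,-.04),q(135,296)),(S,'g',(.045,-.04),q(228,372)),(S,'g',(.045,.04),q(322,312)),
(c,'b',0,w(225,211)),(T,'b',0,t(589,243)),(S,'b',0,q(225,252)),
(c,'h',(.014,0),w(220,465)),(c,'h',(.068,0),w(226,250)),(c,'l',0,w(218,505)),(T,'l',0,t(560,385)),(S,'l',0,q(150,178))]
def P(p,k,l):
    hub=p[:2]; yaw=p[2]; a=np.pi+yaw+p[3]; u=np.array([np.cos(a),np.sin(a)])
    if k=='g': return np.r_[hub+rot(yaw)@np.array(l),.07]
    if k=='b': return np.r_[hub,.105]
    piv=hub+.075*u
    if k=='l': return np.r_[piv,.115]
    return np.r_[piv-u*l[0]*np.cos(p[4]),.12+l[0]*np.sin(p[4])]
f=lambda p:np.concatenate([proj(o[0],P(p,o[1],o[2]))[0]-o[3] for o in obs])
r_=least_squares(f,[.57,-.15,-.13,-.1,.1],loss='soft_l1'); p=r_.x; print(np.round(p,4)); print(np.round(f(p).reshape(-1,2),1).tolist())
a=np.pi+p[2]+p[3]; u=np.array([np.cos(a),np.sin(a)]);print("bar ang",a,"piv",p[:2]+.075*u)
E
```

```text
[ 0.572  -0.1498 -0.1393 -0.0589  0.062 ]
[[-2.3, -0.3], [0.6, -0.7], [0.4, 0.6], [-1.2, 1.5], [0.5, -1.3], [0.7, -0.3], [1.4, -1.3], [0.6, -2.0], [-1.6, -1.5], [-1.4, 0.7], [0.7, -1.6], [-0.3, 0.9], [0.4, 1.0], [-0.4, 1.1], [-0.1, -1.0], [-0.1, 0.3], [-0.1, -0.1], [1.9, -0.6], [0.1, -0.6]]
bar ang 2.9433620326755046 piv [ 0.49842485 -0.13500046]
```

```bash
python3 -c "
from plan import *
plan([.5425,-.1440,.16],2.943,step=.025)"
```

```text
N 5 turn -0.01
[[0.0202, 0.001, -0.0053, np.float64(0.002)], [0.0202, 0.001, -0.0053, np.float64(0.002)], [0.0202, 0.001, -0.0053, np.float64(0.002)], [0.0202, 0.0009, -0.0053, np.float64(0.002)], [0.0202, 0.0009, -0.0053, np.float64(0.002)]]
```

```bash
python3 -m jog '[[0.02,0.001,-0.006,0],[0.02,0.001,-0.006,0],[0.02,0.001,-0.006,0.01],[0.02,0.001,-0.005,0],[0.018,0.001,-0.005,0]]' 0.5 15; python3 -c "
from plan import *
plan([.5425,-.1440,.113],2.943,step=.025)
c=capture('wrist'); save(c['img'][100:],'w2.png');c=capture('scene'); save(cv2.resize(c['img'][150:290,210:380],None,fx=4.6,fy=4.2),'s2.png')
st()"
```

```text
time_s: 3.2
ee_pos: [0.5459, -0.1488, 0.1625]
tcp_rot: [[-0.0, -0.201, -0.98], [-0.011, -0.98, 0.201], [-1.0, 0.011, -0.002]]
ft_force: [-0.3, -0.6, -0.5]
opening: 0.0502
N 2 turn 0.003
[[0.0247, -0.002, 0.0021, np.float64(-0.002)], [0.0247, -0.002, 0.0021, np.float64(-0.002)]]
t 3.3 p [ 0.544  -0.1482  0.1603] F [-0.8 -0.2  0.1] M [ 0.04  0.22 -0.01] op 0.0444
[[-0.005, -0.201, -0.98], [-0.01, -0.98, 0.201], [-1.0, 0.011, 0.003]] q [-0.304  0.127  1.932 -0.012  1.084  1.475]
```

View pics/w2.png

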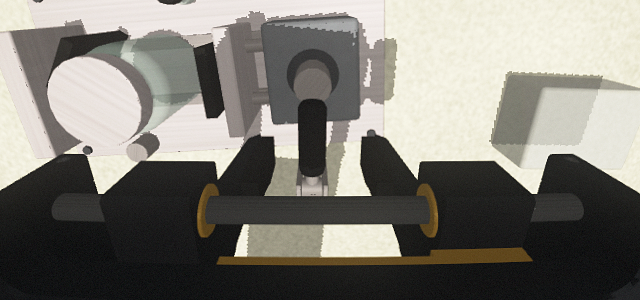

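View pics/s2.png

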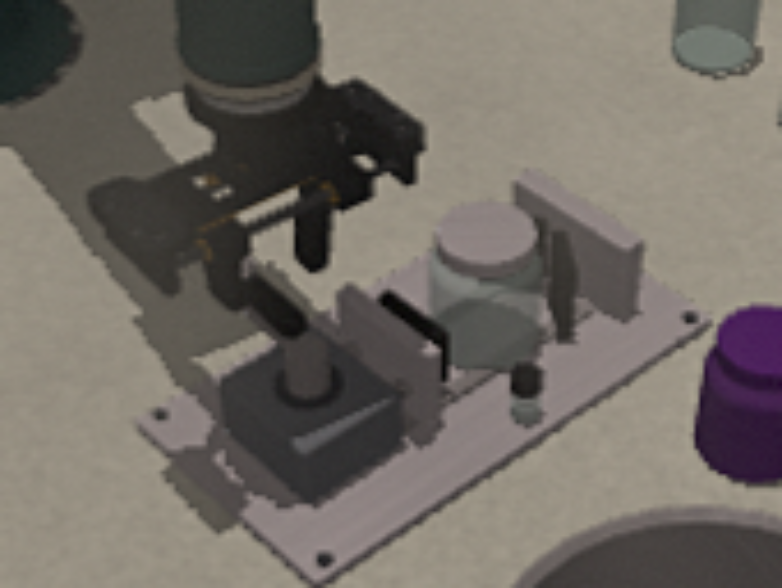

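```bash
python3 -m jog '[[0.02,-0.003,0.001,0],[0.018,-0.001,0.001,0],[0.008,0,0,0],[0,0,0,0]]'; python3 -c "
from plan import *
plan([.5425,-.1440,.113],2.943,step=.025)
c=capture('wrist'); save(c['img'][100:],'w3.png')
st()"
```

```text
time_s: 3.7
ee_pos: [0.5437, -0.1441, 0.1161]
tcp_rot: [[-0.003, -0.199, -0.98], [-0.01, -0.98, 0.199], [-1.0, 0.011, 0.001]]
ft_force: [0.1, 0.8, 0.2]
opening: 0.0441
N 1 turn 0.002
[[0.0031, 0.0002, 0.0012, np.float64(-0.002)]]
t 3.75 p [ 0.5442 -0.1443  0.1168] F [ 0.1 -0.6 -0.2] M [-0.02  0.16 -0.05] op 0.0443
[[-0.002, -0.199, -0.98], [-0.011, -0.98, 0.199], [-1.0, 0.011, -0.0]] q [-0.297  0.17   1.972 -0.013  0.998  1.481]
```

View pics/w3.png

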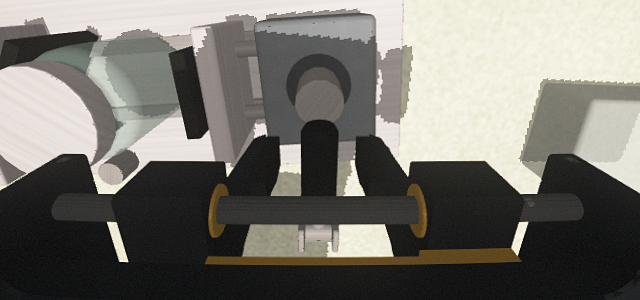

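```bash
python3 -m jog '[[0.003,0,0.001,0],[0,0,0,0]]'; python3 -m jog '[[0,0,0,0],[0,0,0,0],[0,0,0,0],[0,0,0,0]]' 0 12; python3 -c "
from plan import *
st()"
```

```text
time_s: 3.95
ee_pos: [0.5444, -0.1445, 0.1159]
tcp_rot: [[0.001, -0.199, -0.98], [-0.012, -0.98, 0.199], [-1.0, 0.011, -0.004]]
ft_force: [-0.0, -0.7, 0.2]
opening: 0.0439
time_s: 4.35
ee_pos: [0.5458, -0.1452, 0.1182]
tcp_rot: [[0.005, -0.199, -0.98], [-0.013, -0.98, 0.199], [-1.0, 0.012, -0.008]]
ft_force: [-0.1, 0.3, -1.3]
opening: 0.0194
t 4.35 p [ 0.5458 -0.1452  0.1182] F [-0.1  0.3 -1.3] M [-0.07  0.16 -0.07] op 0.0194
[[0.005, -0.199, -0.98], [-0.013, -0.98, 0.199], [-1.0, 0.012, -0.008]] q [-0.298  0.167  1.973 -0.013  0.993  1.481]
```

```bash
cat > a.py <<'E'
from h import *
import sys
s=readout.get_state(); p=np.array(s["ee_pos"]); F=np.array(s["ft_force"]); R=np.array(s["tcp_rot"])
piv=np.array([.498,-.135]); u=np.array([np.cos(2.943),np.sin(2.943)]); t=np.array([-u[1],u[0]])
d=p[:2]-piv; h=-d@u; lat=d@t; v=p[2]-.12+.0045
print("t",round(s["time_s"],2),"h %.1f v %.1f lat %.1f r %.1f phi %.3f"%(h*1e3,v*1e3,lat*1e3,np.hypot(h,v)*1e3,np.arctan2(v,h)),"Fout %.1f Ftan %.1f Fz %.1f"%(F[:2]@u,F[:2]@t,F[2]),"op",round(s["opening"]*1e3,1), "tilt",np.round(R[:2,0],3),"zang",round(float(np.arctan2(R[1,2],R[0,2])),3), "M",np.round(s["moment"],2))
E
python3 -m jog '[[-0.005,0,0.0005,0],[-0.005,0,0.001,0],[-0.005,0,0.0015,0]]' ; python3 a.py
```

```text
time_s: 4.65
ee_pos: [0.5432, -0.1447, 0.1321]
tcp_rot: [[0.006, -0.199, -0.98], [-0.014, -0.98, 0.199], [-1.0, 0.012, -0.009]]
ft_force: [2.9, -2.1, -5.1]
opening: 0.0194
t 4.65 h 46.2 v 16.6 lat 0.6 r 49.1 phi 0.346 Fout -3.3 Ftan 1.5 Fz -5.1 op 19.4 tilt [ 0.006 -0.014] zang 2.941 M [-0.19 -0.44 -0.03]
```

```bash
python3 -m jog '[[-0.0052,0,0.0023,0],[-0.0051,0,0.0029,0],[-0.0047,0,0.0035,0],[-0.0043,0,0.0041,0]]' ; python3 a.py; python3 -c "
from h import *
c=capture('scene'); save(cv2.resize(c['img'][150:290,210:380],None,fx=4.6,fy=4.2),'s3.png')"
```

```text
time_s: 5.05
ee_pos: [0.5306, -0.1419, 0.1534]
tcp_rot: [[0.009, -0.2, -0.98], [-0.014, -0.98, 0.2], [-1.0, 0.012, -0.011]]
ft_force: [4.6, -1.4, -4.3]
opening: 0.0195
t 5.05 h 33.4 v 37.9 lat 0.3 r 50.5 phi 0.849 Fout -4.7 Ftan 0.5 Fz -4.3 op 19.5 tilt [ 0.009 -0.014] zang 2.941 M [-0.14 -0.52 -0.04]
```

View pics/s3.png

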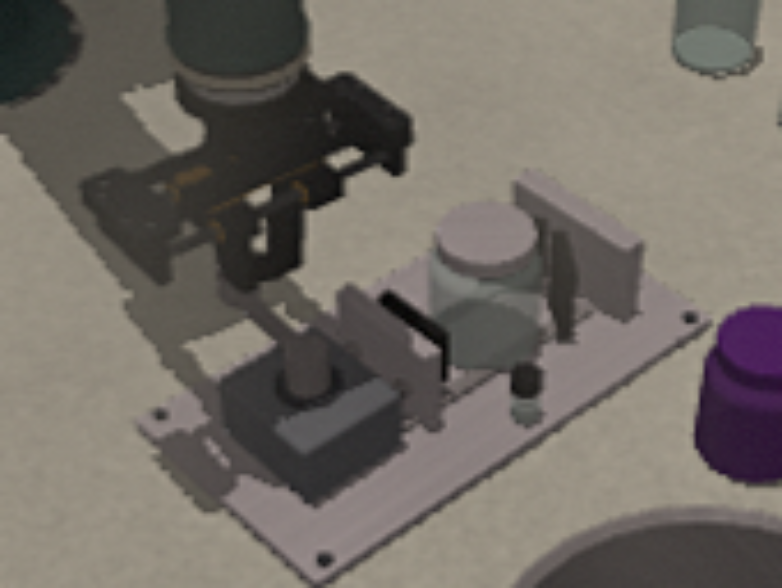

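```bash
python3 -m jog '[[-0.003,0,0.0041,0],[-0.0025,0,0.0042,0],[-0.002,0,0.0045,0],[-0.0015,0,0.0047,0]]' ; python3 a.py
```

```text
time_s: 5.5
ee_pos: [0.5137, -0.1384, 0.1651]
tcp_rot: [[0.014, -0.2, -0.98], [-0.015, -0.98, 0.199], [-1.0, 0.012, -0.016]]
ft_force: [5.3, -1.0, -3.6]
opening: 0.0195
t 5.5 h 16.1 v 49.6 lat 0.2 r 52.2 phi 1.258 Fout -5.4 Ftan -0.1 Fz -3.6 op 19.5 tilt [ 0.014 -0.015] zang 2.941 M [-0.21 -0.65 -0.08]
```

```bash
python3 -m jog '[[-0.0005,0,0.0045,0],[0,0,0.0045,0]]' ; python3 a.py;python3 -m jog '[[0.0005,0,0.003,0]]' ; python3 a.py
```

```text
time_s: 5.7
ee_pos: [0.5063, -0.1368, 0.1677]
tcp_rot: [[0.019, -0.2, -0.98], [-0.017, -0.98, 0.199], [-1.0, 0.013, -0.022]]
ft_force: [4.7, -1.4, -1.5]
opening: 0.0196
t 5.7 h 8.5 v 52.2 lat 0.2 r 52.9 phi 1.410 Fout -4.9 Ftan 0.5 Fz -1.5 op 19.6 tilt [ 0.019 -0.017] zang 2.941 M [-0.17 -0.75 -0.07]
time_s: 5.8
ee_pos: [0.504, -0.1364, 0.1683]
tcp_rot: [[0.022, -0.2, -0.98], [-0.017, -0.98, 0.199], [-1.0, 0.013, -0.025]]
ft_force: [4.8, -1.6, -1.8]
opening: 0.0196
t 5.8 h 6.1 v 52.8 lat 0.2 r 53.2 phi 1.455 Fout -5.0 Ftan 0.6 Fz -1.8 op 19.6 tilt [ 0.022 -0.017] zang 2.941 M [-0.19 -0.7  -0.04]
```

```bash
python3 -m jog '[[0.001,0,0.002,0]]' ; python3 a.py;python3 -m jog '[[0.001,0,0.001,0]]' ; python3 a.py;python3 -c "
from h import *
c=capture('scene'); save(cv2.resize(c['img'][150:290,210:380],None,fx=4.6,fy=4.2),'s4.png')"
```

```text
time_s: 5.9
ee_pos: [0.5029, -0.1361, 0.1685]
tcp_rot: [[0.025, -0.2, -0.98], [-0.018, -0.98, 0.199], [-1.0, 0.013, -0.028]]
ft_force: [5.0, -0.4, -1.0]
opening: 0.0193
t 5.9 h 5.0 v 53.0 lat 0.1 r 53.2 phi 1.477 Fout -5.0 Ftan -0.6 Fz -1.0 op 19.3 tilt [ 0.025 -0.018] zang 2.941 M [-0.13 -0.73  0.02]
time_s: 6.0
ee_pos: [0.5027, -0.1361, 0.1686]
tcp_rot: [[0.028, -0.2, -0.979], [-0.019, -0.98, 0.199], [-0.999, 0.013, -0.031]]
ft_force: [5.4, -1.4, -2.4]
opening: 0.0192
t 6.0 h 4.8 v 53.1 lat 0.1 r 53.3 phi 1.481 Fout -5.5 Ftan 0.3 Fz -2.4 op 19.2 tilt [ 0.028 -0.019] zang 2.941 M [-0.19 -0.72 -0.01]
```

View pics/s4.png

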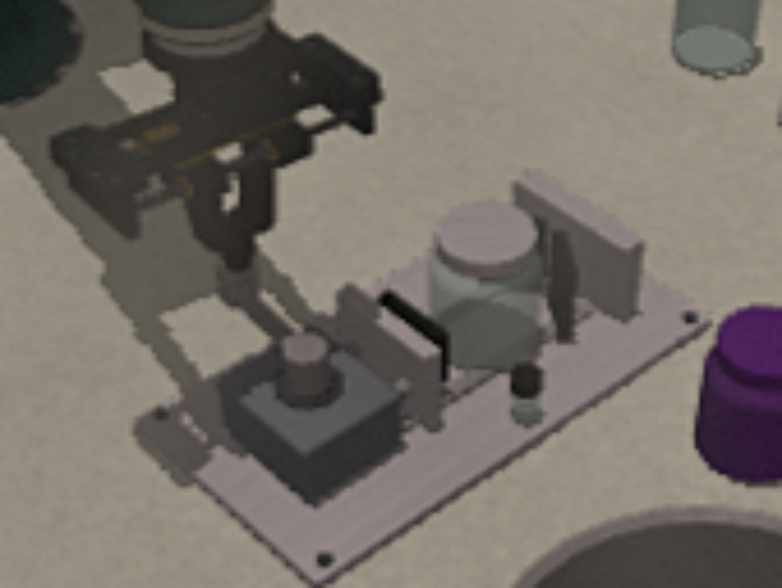

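```bash
python3 -m jog '[[0.001,0,0.003,0]]' ; python3 a.py;python3 -m jog '[[0.001,0,0.003,0]]' ; python3 a.py
```

```text
time_s: 6.15
ee_pos: [0.5009, -0.1357, 0.1688]
tcp_rot: [[0.031, -0.2, -0.979], [-0.019, -0.98, 0.199], [-0.999, 0.013, -0.034]]
ft_force: [4.8, -1.5, -1.0]
opening: 0.0194
t 6.15 h 3.0 v 53.3 lat 0.1 r 53.4 phi 1.514 Fout -5.0 Ftan 0.5 Fz -1.0 op 19.4 tilt [ 0.031 -0.019] zang 2.941 M [-0.14 -0.82 -0.01]
time_s: 6.25
ee_pos: [0.4991, -0.1353, 0.1691]
tcp_rot: [[0.035, -0.2, -0.979], [-0.02, -0.98, 0.199], [-0.999, 0.013, -0.038]]
ft_force: [5.3, -0.5, -2.0]
opening: 0.0194
t 6.25 h 1.2 v 53.6 lat 0.1 r 53.6 phi 1.549 Fout -5.3 Ftan -0.6 Fz -2.0 op 19.4 tilt [ 0.035 -0.02 ] zang 2.941 M [-0.12 -0.76  0.01]
```

```bash
python3 -m jog '[[0.003,0,0.003,0]]' ; python3 a.py;python3 -m jog '[[0.003,0,0.003,0]]' ; python3 a.py
```

```text
time_s: 6.35
ee_pos: [0.4988, -0.1353, 0.1688]
tcp_rot: [[0.041, -0.2, -0.979], [-0.022, -0.98, 0.199], [-0.999, 0.013, -0.045]]
ft_force: [6.7, 0.0, 7.6]
opening: 0.0196
t 6.35 h 0.9 v 53.3 lat 0.1 r 53.3 phi 1.555 Fout -6.6 Ftan -1.4 Fz 7.6 op 19.6 tilt [ 0.041 -0.022] zang 2.941 M [-0.1  -0.98  0.01]
time_s: 6.45
ee_pos: [0.4988, -0.1353, 0.1689]
tcp_rot: [[0.049, -0.2, -0.979], [-0.023, -0.98, 0.199], [-0.999, 0.013, -0.053]]
ft_force: [6.1, -1.5, 5.2]
opening: 0.0195
t 6.45 h 0.9 v 53.4 lat 0.2 r 53.4 phi 1.555 Fout -6.3 Ftan 0.3 Fz 5.2 op 19.5 tilt [ 0.049 -0.023] zang 2.941 M [-0.07 -0.87 -0.04]
```

```bash
python3 -m jog '[[0,0,0,0],[0,0,0,0],[0.006,0,0.001,0],[0.005,0,0.001,0]]' 0.4; python3 a.py;python3 -c "
from h import *
c=capture('wrist'); save(c['img'][100:],'w5.png')
c=capture('scene'); save(cv2.resize(c['img'][160:270,230:340],None,fx=5.4,fy=5.4),'s5.png')"; python3 a.py
```

```text
time_s: 6.85
ee_pos: [0.4947, -0.1343, 0.1589]
tcp_rot: [[0.045, -0.199, -0.979], [-0.022, -0.98, 0.198], [-0.999, 0.013, -0.048]]
ft_force: [-0.1, -0.7, -0.3]
opening: 0.0357
t 6.85 h -3.4 v 43.4 lat -0.1 r 43.5 phi 1.648 Fout -0.0 Ftan 0.7 Fz -0.3 op 35.7 tilt [ 0.045 -0.022] zang 2.942 M [ 0.05  0.17 -0.01]
t 6.95 h -3.9 v 42.6 lat -0.1 r 42.7 phi 1.663 Fout -0.5 Ftan 0.2 Fz 0.3 op 35.1 tilt [ 0.043 -0.022] zang 2.942 M [0.03 0.18 0.01]
```

View pics/w5.png

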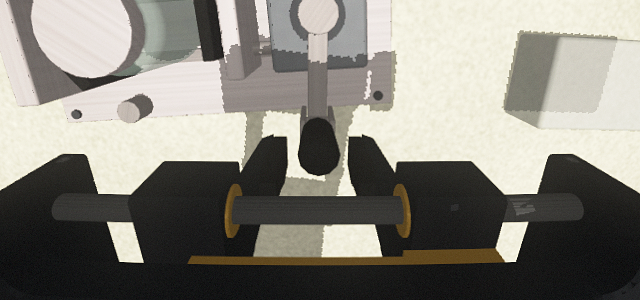

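View pics/s5.png

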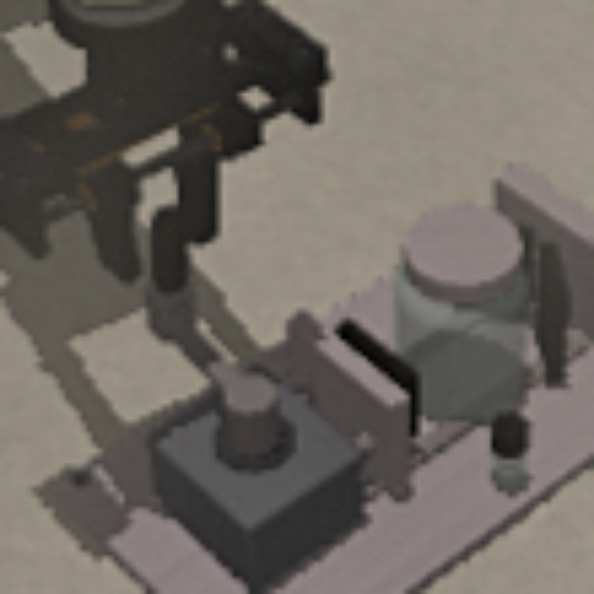

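```bash
cat > fold.py <<'E'
from h import *
c=capture('wrist'); S=capture('scene')
u=np.array([np.cos(2.943),np.sin(2.943)]); hub=np.array([.572,-.150])
for ph in (1.4,1.5,1.6):
  for l in (.014,.068):
    P=np.r_[hub+u*(.075-l*np.cos(ph)),.12+l*np.sin(ph)]
    print(ph,l,"w",np.round(proj(c,P)[0],1),"s",np.round(proj(S,P)[0],1))
save(cv2.resize(c['img'][170:300,250:390],None,fx=5,fy=4.5),'wf.png'); save(cv2.resize(S['img'][190:230,240:280],None,fx=14,fy=14),'sf.png')
E
python3 fold.py
```

```text
1.4 0.014 w [318.5 230.2] s [260.8 212. ]
1.4 0.068 w [320.6 256.1] s [261.1 200. ]
1.5 0.014 w [318.5 232.4] s [260.5 211.7]
1.5 0.068 w [320.6 270.6] s [259.7 198.5]
1.6 0.014 w [318.5 234.4] s [260.2 211.4]
1.6 0.068 w [320.6 284.1] s [258.3 197.2]
```

View pics/wf.png

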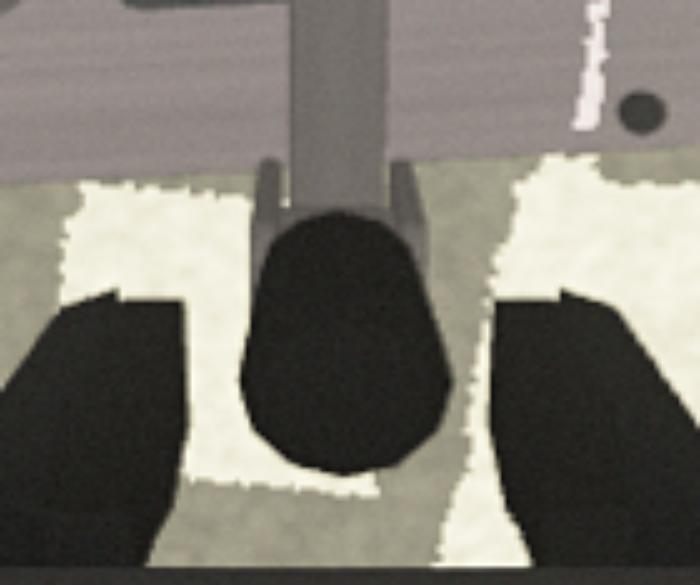

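View pics/sf.png

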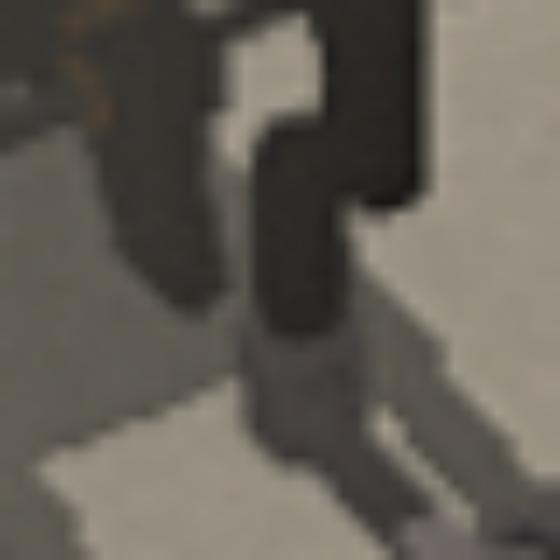

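```bash
python3 - <<'E'
from h import *
c=capture('wrist'); s=readout.get_state(); p=np.array(s["ee_pos"]);R=np.array(s["tcp_rot"])
for dx in(-.011,0,.008): print(dx,proj(c,p+R[:,0]*dx)[0], proj(c,p+R[:,0]*dx-R[:,2]*.009)[0])
for z,r in((.134,232.7),(.158,242),(.188,254)):
  X=atz(c,(319.5,r),z); print(z,X, (X[:2]-[.498,-.135])@np.array([np.cos(2.943),np.sin(2.943)])*1e3)
E
```

```text
-0.011 [319.04215818 268.53395156] [319.0898314  253.16894738]
0 [318.90887316 257.68099794] [318.95051342 243.14590324]
0.008 [318.82248221 250.65122543] [318.8604537 236.6707535]
0.134 [ 0.49967601 -0.13622489  0.134     ] -1.8847274136999745
0.158 [ 0.50404862 -0.13658163  0.158     ] -6.241775644838528
0.188 [ 0.51177285 -0.13748072  0.188     ] -13.991572549212613
```

```bash
python3 -m jog '[[-0.03,0,-0.006,0],[-0.025,0,0.0,0],[0,0,-0.02,0],[0,0,-0.018,0]]' 0.4; python3 a.py; python3 -m jog '[[0,0,0,0],[0,0,0,0],[0,0,0,0]]' 0 20; python3 a.py; python3 -c "
from h import *
c=capture('wrist'); save(c['img'][100:],'w6.png')
c=capture('scene'); save(cv2.resize(c['img'][160:270,230:340],None,fx=5.4,fy=5.4),'s6.png')"
```

```text
time_s: 7.5
ee_pos: [0.5345, -0.1416, 0.2173]
tcp_rot: [[0.042, -0.2, -0.979], [-0.021, -0.98, 0.199], [-0.999, 0.012, -0.045]]
ft_force: [-0.3, 0.6, -0.4]
opening: 0.0355
t 7.5 h 37.1 v 101.8 lat -0.8 r 108.3 phi 1.221 Fout 0.4 Ftan -0.6 Fz -0.4 op 35.5 tilt [ 0.042 -0.021] zang 2.941 M [-0.04  0.18  0.03]
time_s: 7.8
ee_pos: [0.5357, -0.1419, 0.2178]
tcp_rot: [[0.043, -0.199, -0.979], [-0.021, -0.98, 0.199], [-0.999, 0.013, -0.046]]
ft_force: [0.2, 0.2, 0.5]
opening: 0.0135
t 7.8 h 38.3 v 102.3 lat -0.7 r 109.2 phi 1.212 Fout -0.1 Ftan -0.2 Fz 0.5 op 13.5 tilt [ 0.043 -0.021] zang 2.941 M [ 0.04  0.16 -0.  ]
```

View pics/w6.png

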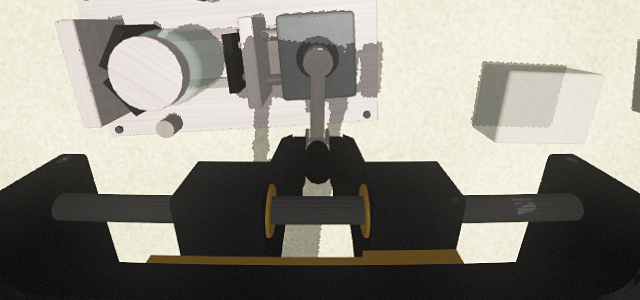

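View pics/s6.png

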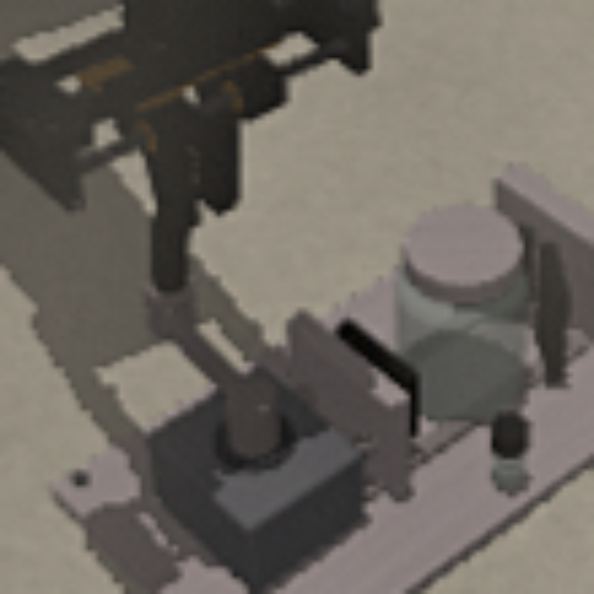

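```bash
python3 -m jog '[[0,0,-0.004,0],[0.014,0,0,0],[0.014,0,0,0],[0.014,0,0,0]]'; python3 a.py; python3 -c "
from h import *
c=capture('wrist'); save(c['img'][100:],'w7.png')"
```

```text
time_s: 8.3
ee_pos: [0.5416, -0.1438, 0.1746]
tcp_rot: [[0.045, -0.2, -0.979], [-0.022, -0.98, 0.199], [-0.999, 0.013, -0.049]]
ft_force: [-0.8, 0.6, -0.3]
opening: 0.0007
t 8.3 h 44.4 v 59.1 lat -0.0 r 73.9 phi 0.926 Fout 0.9 Ftan -0.4 Fz -0.3 op 0.7 tilt [ 0.045 -0.022] zang 2.941 M [0.03 0.19 0.  ]
```

View pics/w7.png

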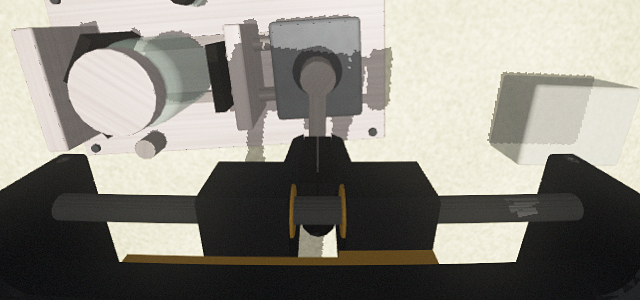

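```bash
python3 -m jog '[[0.006,0,0.006,0],[0.003,0,0.004,0]]'; python3 a.py; python3 -m jog '[[0,0,0.004,0]]'; python3 a.py;  python3 -m jog '[[0,0,0.004,0]]'; python3 a.py
```

```text
time_s: 8.55
ee_pos: [0.5285, -0.1409, 0.1587]
tcp_rot: [[0.036, -0.199, -0.979], [-0.02, -0.98, 0.199], [-0.999, 0.012, -0.04]]
ft_force: [0.7, -0.6, -0.2]
opening: 0.0003
t 8.55 h 31.1 v 43.2 lat -0.2 r 53.3 phi 0.947 Fout -0.8 Ftan 0.5 Fz -0.2 op 0.3 tilt [ 0.036 -0.02 ] zang 2.941 M [-0.01  0.19  0.06]
time_s: 8.65
ee_pos: [0.5248, -0.1402, 0.1583]
tcp_rot: [[0.038, -0.199, -0.979], [-0.02, -0.98, 0.199], [-0.999, 0.012, -0.041]]
ft_force: [4.8, -1.1, 4.1]
opening: 0.0005
t 8.65 h 27.3 v 42.8 lat -0.2 r 50.7 phi 1.004 Fout -4.9 Ftan 0.2 Fz 4.1 op 0.5 tilt [ 0.038 -0.02 ] zang 2.941 M [-0.11 -0.4  -0.  ]
time_s: 8.75
ee_pos: [0.5221, -0.1396, 0.1592]
tcp_rot: [[0.041, -0.2, -0.979], [-0.021, -0.98, 0.199], [-0.999, 0.012, -0.045]]
ft_force: [3.1, -0.3, 0.7]
opening: 0.0005
t 8.75 h 24.5 v 43.7 lat -0.2 r 50.1 phi 1.059 Fout -3.1 Ftan -0.3 Fz 0.7 op 0.5 tilt [ 0.041 -0.021] zang 2.941 M [-0.04 -0.3   0.01]
```

```bash
python3 -m jog '[[0,0,0.004,0]]'; python3 a.py;  python3 -m jog '[[0,0,0.003,0]]'; python3 a.py; python3 -m jog '[[0,0,0.003,0]]'; python3 a.py
```

```text
time_s: 8.85
ee_pos: [0.5191, -0.139, 0.1602]
tcp_rot: [[0.045, -0.2, -0.979], [-0.021, -0.98, 0.199], [-0.999, 0.012, -0.048]]
ft_force: [2.6, 0.4, 0.6]
opening: 0.0007
t 8.85 h 21.5 v 44.7 lat -0.2 r 49.6 phi 1.122 Fout -2.5 Ftan -0.9 Fz 0.6 op 0.7 tilt [ 0.045 -0.021] zang 2.941 M [ 0.02 -0.22 -0.03]
time_s: 8.95
ee_pos: [0.5165, -0.1384, 0.1607]
tcp_rot: [[0.046, -0.2, -0.979], [-0.022, -0.98, 0.199], [-0.999, 0.012, -0.05]]
ft_force: [3.6, -0.3, -1.9]
opening: 0.0007
t 8.95 h 18.8 v 45.2 lat -0.3 r 48.9 phi 1.177 Fout -3.6 Ftan -0.4 Fz -1.9 op 0.7 tilt [ 0.046 -0.022] zang 2.941 M [ 0.04 -0.31  0.03]
time_s: 9.05
ee_pos: [0.5144, -0.138, 0.1612]
tcp_rot: [[0.049, -0.2, -0.979], [-0.022, -0.98, 0.199], [-0.999, 0.012, -0.053]]
ft_force: [9.1, -0.7, -4.8]
opening: 0.0002
t 9.05 h 16.6 v 45.7 lat -0.3 r 48.6 phi 1.221 Fout -9.0 Ftan -1.1 Fz -4.8 op 0.2 tilt [ 0.049 -0.022] zang 2.941 M [-0.19 -1.2  -0.  ]
```

```bash
python3 -m jog '[[0.001,0,0.0025,0]]'; python3 a.py; python3 -c "
from h import *
c=capture('scene'); save(cv2.resize(c['img'][170:250,230:310],None,fx=7,fy=7),'s8.png')
c=capture('wrist'); save(c['img'][100:],'w8.png')"; python3 a.py
```

```text
time_s: 9.15
ee_pos: [0.5141, -0.138, 0.1611]
tcp_rot: [[0.056, -0.2, -0.978], [-0.024, -0.98, 0.199], [-0.998, 0.012, -0.059]]
ft_force: [10.3, -0.4, -2.3]
opening: 0.0005
t 9.15 h 16.4 v 45.6 lat -0.2 r 48.5 phi 1.226 Fout -10.2 Ftan -1.7 Fz -2.3 op 0.5 tilt [ 0.056 -0.024] zang 2.941 M [-0.14 -1.37  0.03]
t 9.25 h 16.6 v 45.7 lat -0.3 r 48.6 phi 1.223 Fout -8.5 Ftan -0.7 Fz -3.2 op 0.5 tilt [ 0.056 -0.024] zang 2.941 M [-0.14 -1.19  0.04]
```

View pics/s8.png

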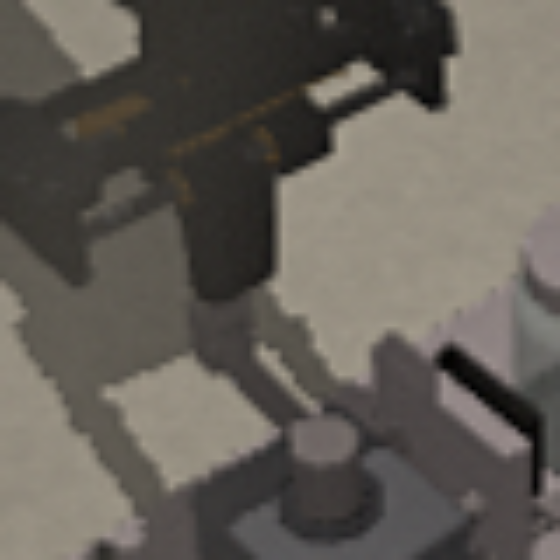

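```bash
python3 -m jog '[[0,0,-0.008,0],[0,0,-0.012,0],[-0.025,0,0,0],[-0.025,0,0,0],[-0.005,0,0.002,0]]' 0 ; python3 a.py; python3 -m jog '[[0,0,0.015,0],[0,0,0.013,0],[0,0,0.005,0]]' 0.45; python3 a.py;python3 fold.py
```

```text
time_s: 9.75
ee_pos: [0.5265, -0.1399, 0.2156]
tcp_rot: [[0.044, -0.2, -0.979], [-0.021, -0.98, 0.199], [-0.999, 0.012, -0.047]]
ft_force: [-0.3, 0.5, -0.1]
opening: 0.0003
t 9.75 h 28.9 v 100.1 lat -0.8 r 104.2 phi 1.290 Fout 0.3 Ftan -0.4 Fz -0.1 op 0.3 tilt [ 0.044 -0.021] zang 2.941 M [-0.    0.16  0.03]
time_s: 10.05
ee_pos: [0.4907, -0.1326, 0.2118]
tcp_rot: [[0.039, -0.199, -0.979], [-0.02, -0.98, 0.199], [-0.999, 0.012, -0.043]]
ft_force: [-0.1, -0.3, 0.1]
opening: 0.0222
t 10.05 h -7.6 v 96.3 lat -0.9 r 96.6 phi 1.649 Fout 0.1 Ftan 0.3 Fz 0.1 op 22.2 tilt [ 0.039 -0.02 ] zang 2.941 M [-0.    0.17  0.03]
1.4 0.014 w [318.3 200.9] s [260.8 212. ]
1.4 0.068 w [319.7 210.6] s [261.1 200. ]
1.5 0.014 w [318.3 202.6] s [260.5 211.7]
1.5 0.068 w [319.7 221.3] s [259.7 198.5]
1.6 0.014 w [318.3 204.2] s [260.2 211.4]
1.6 0.068 w [319.7 231.4] s [258.3 197.2]
```

View pics/wf.png

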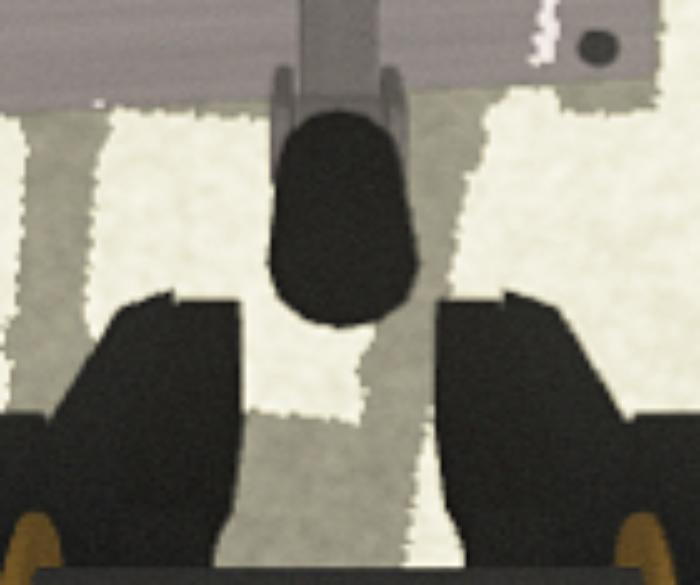

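View pics/sf.png

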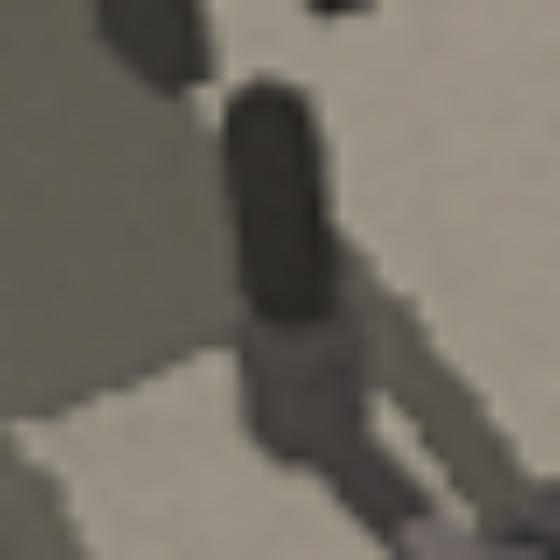

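```bash
python3 -m jog '[[0,0,-0.002,0],[0.018,0,-0.001,0],[0.018,0,-0.001,0],[0.016,0,0,0]]' 0.45; python3 a.py; python3 -m jog '[[0,0,0,0],[0,0,0,0]]' 0.3 45;python3 a.py;python3 fold.py
```

```text
time_s: 10.55
ee_pos: [0.4998, -0.1354, 0.1608]
tcp_rot: [[0.046, -0.2, -0.979], [-0.022, -0.98, 0.199], [-0.999, 0.013, -0.05]]
ft_force: [-0.4, 0.3, -0.3]
opening: 0.0395
t 10.55 h 1.9 v 45.3 lat 0.1 r 45.3 phi 1.529 Fout 0.5 Ftan -0.2 Fz -0.3 op 39.5 tilt [ 0.046 -0.022] zang 2.941 M [0.02 0.18 0.01]
time_s: 10.75
ee_pos: [0.4985, -0.135, 0.158]
tcp_rot: [[0.041, -0.2, -0.979], [-0.021, -0.98, 0.199], [-0.999, 0.012, -0.044]]
ft_force: [-0.2, 0.3, 0.5]
opening: 0.0274
t 10.75 h 0.5 v 42.5 lat -0.1 r 42.5 phi 1.560 Fout 0.3 Ftan -0.3 Fz 0.5 op 27.4 tilt [ 0.041 -0.021] zang 2.941 M [0.08 0.19 0.  ]
1.4 0.014 w [318.4 236.6] s [260.8 212. ]
1.4 0.068 w [320.4 265.3] s [261.1 200. ]
1.5 0.014 w [318.4 238.8] s [260.5 211.7]
1.5 0.068 w [320.4 279.6] s [259.7 198.5]
1.6 0.014 w [318.4 240.8] s [260.2 211.4]
1.6 0.068 w [320.4 292.9] s [258.3 197.2]
```

View pics/wf.png

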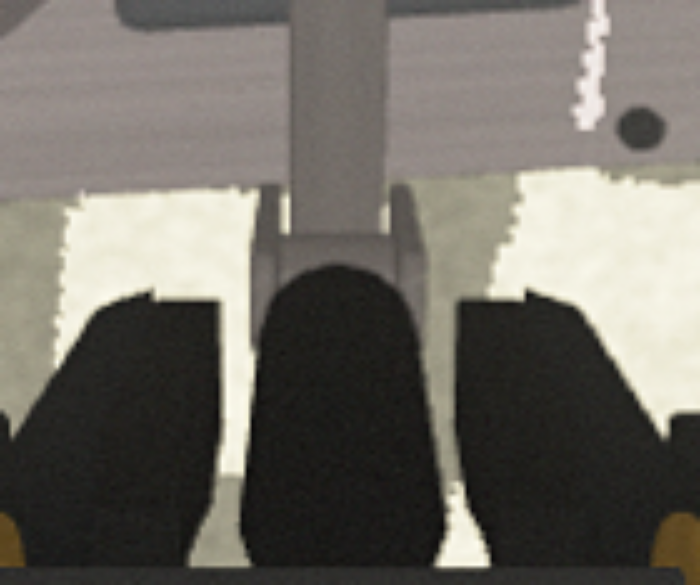

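```bash
cat > b.py <<'E'
from h import *
s=readout.get_state(); p=np.array(s["ee_pos"]); F=np.array(s["ft_force"]); R=np.array(s["tcp_rot"])
hub=np.array([.572,-.150]); d=p[:2]-hub; a=np.arctan2(d[1],d[0])%(2*np.pi); u=d/np.hypot(*d); t=np.array([-u[1],u[0]])
za=np.arctan2(R[1,2],R[0,2])%(2*np.pi)
print("t",round(s["time_s"],2),"rad %.1f crank %.3f arc %.1f mm yawerr(z-a) %.3f"%(np.hypot(*d)*1e3,a-3.0023,(a-3.0023)*75,za-a),"Frad %.1f Ftan %.1f Fz %.1f"%(F[:2]@u,F[:2]@t,F[2]),"z",round(p[2],4),"op",round(s["opening"]*1e3,1),"tilt",np.round(R[:2,0],3),"q6",round(s["q"][5],2),"M",np.round(s["moment"],2))
E
python3 b.py; python3 -m jog '[[0,0.006,0,-0.03],[0,0.008,-0.0004,-0.1]]';python3 b.py
```

```text
t 10.85 rad 75.0 crank -0.061 arc -4.6 mm yawerr(z-a) 0.000 Frad 0.9 Ftan 0.2 Fz -0.1 z 0.1584 op 26.6 tilt [ 0.041 -0.021] q6 1.47 M [0.08 0.16 0.03]
time_s: 11.05
ee_pos: [0.4973, -0.1465, 0.1595]
tcp_rot: [[0.043, -0.068, -0.997], [-0.017, -0.998, 0.068], [-0.999, 0.014, -0.044]]
ft_force: [2.7, 6.7, -5.3]
opening: 0.0262
t 11.05 rad 74.8 crank 0.093 arc 7.0 mm yawerr(z-a) -0.021 Frad -2.4 Ftan -6.8 Fz -5.3 z 0.1595 op 26.2 tilt [ 0.043 -0.017] q6 1.31 M [ 0.97 -0.15  0.05]
```

```bash
python3 -m jog '[[0.001,0.009,-0.0004,-0.1],[0.001,0.009,-0.0004,-0.11]]';python3 b.py; python3 -m jog '[[0.001,0.009,-0.0004,-0.1],[0.001,0.009,-0.0004,-0.1]]';python3 b.py; python3 -c "
from h import *
c=capture('scene'); save(cv2.resize(c['img'][160:290,220:380],None,fx=4.6,fy=4.6),'s9.png')"
```

```text
time_s: 11.25
ee_pos: [0.4981, -0.1616, 0.1592]
tcp_rot: [[0.044, 0.149, -0.988], [-0.01, -0.989, -0.149], [-0.999, 0.016, -0.042]]
ft_force: [-1.8, 6.8, 3.1]
opening: 0.0262
t 11.25 rad 74.8 crank 0.294 arc 22.1 mm yawerr(z-a) -0.005 Frad 0.8 Ftan -6.9 Fz 3.1 z 0.1592 op 26.2 tilt [ 0.044 -0.01 ] q6 1.05 M [1.04 0.32 0.04]
time_s: 11.45
ee_pos: [0.5019, -0.1762, 0.1592]
tcp_rot: [[0.042, 0.35, -0.936], [-0.003, -0.937, -0.35], [-0.999, 0.018, -0.038]]
ft_force: [-3.1, 5.9, 2.3]
opening: 0.0262
t 11.45 rad 74.8 crank 0.497 arc 37.3 mm yawerr(z-a) 0.001 Frad 0.8 Ftan -6.6 Fz 2.3 z 0.1592 op 26.2 tilt [ 0.042 -0.003] q6 0.81 M [0.95 0.61 0.05]
```

View pics/s9.png

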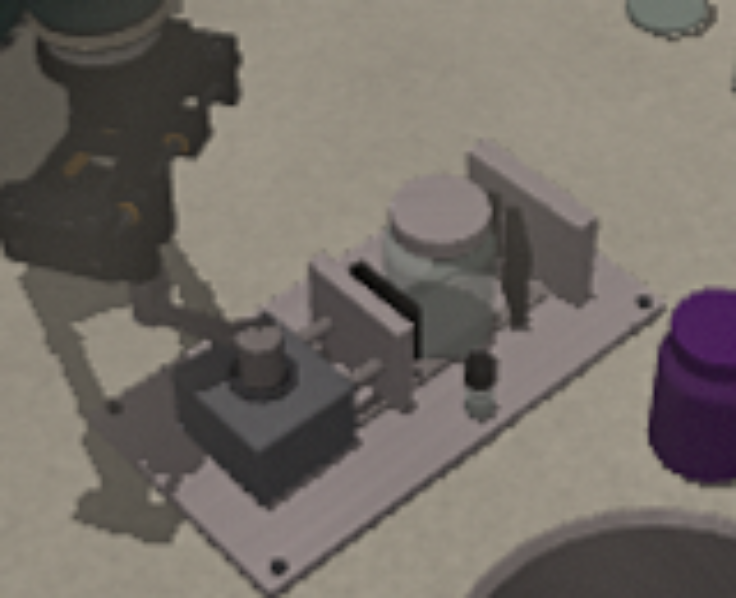

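```bash
python3 -m jog '[[0.0005,0.009,-0.0004,-0.1],[0.0005,0.009,-0.0004,-0.1]]';python3 b.py; python3 -m jog '[[0.0005,0.009,-0.0004,-0.1]]';python3 b.py;  python3 -m jog '[[0.0005,0.006,-0.0003,-0.07]]';python3 b.py
```

```text
time_s: 11.7
ee_pos: [0.5088, -0.1904, 0.1592]
tcp_rot: [[0.039, 0.535, -0.844], [0.002, -0.845, -0.535], [-0.999, 0.02, -0.034]]
ft_force: [-3.5, 6.7, 1.9]
opening: 0.0264
t 11.7 rad 75.0 crank 0.708 arc 53.1 mm yawerr(z-a) -0.003 Frad -0.7 Ftan -7.5 Fz 1.9 z 0.1592 op 26.4 tilt [0.039 0.002] q6 0.58 M [ 1.1   0.56 -0.01]
time_s: 11.8
ee_pos: [0.5129, -0.1962, 0.1591]
tcp_rot: [[0.037, 0.619, -0.785], [0.005, -0.786, -0.619], [-0.999, 0.019, -0.032]]
ft_force: [-3.7, 6.5, 2.8]
opening: 0.0264
t 11.8 rad 75.0 crank 0.803 arc 60.2 mm yawerr(z-a) 0.004 Frad -1.1 Ftan -7.4 Fz 2.8 z 0.1591 op 26.4 tilt [0.037 0.005] q6 0.47 M [ 1.    0.75 -0.01]
time_s: 11.9
ee_pos: [0.5159, -0.1994, 0.1591]
tcp_rot: [[0.034, 0.673, -0.739], [0.008, -0.739, -0.673], [-0.999, 0.017, -0.031]]
ft_force: [-3.9, 5.8, 4.5]
opening: 0.0266
t 11.9 rad 74.8 crank 0.861 arc 64.6 mm yawerr(z-a) 0.017 Frad -0.9 Ftan -6.9 Fz 4.5 z 0.1591 op 26.6 tilt [0.034 0.008] q6 0.39 M [0.85 0.89 0.1 ]
```

```bash
for i in 1; do python3 -m jog '[[0.0003,0.007,-0.0003,-0.06]]';python3 b.py;  python3 -m jog '[[0.0003,0.007,-0.0003,-0.07]]';python3 b.py;python3 -m jog '[[0.0003,0.006,-0.0003,-0.06]]';python3 b.py; done;  python3 -c "
from h import *
c=capture('top'); save(cv2.resize(c['img'][155:240,280:410],None,fx=6,fy=6,interpolation=cv2.INTER_CUBIC),'t10.png')"
```

```text
time_s: 12.0
ee_pos: [0.5192, -0.203, 0.1591]
tcp_rot: [[0.03, 0.717, -0.696], [0.011, -0.697, -0.717], [-0.999, 0.014, -0.029]]
ft_force: [-6.4, 4.4, 2.3]
opening: 0.0268
t 12.0 rad 74.8 crank 0.927 arc 69.5 mm yawerr(z-a) 0.013 Frad 1.4 Ftan -7.6 Fz 2.3 z 0.1591 op 26.8 tilt [0.03  0.011] q6 0.33 M [0.68 1.08 0.02]
time_s: 12.1
ee_pos: [0.5228, -0.2063, 0.1591]
tcp_rot: [[0.026, 0.765, -0.643], [0.014, -0.644, -0.765], [-1.0, 0.011, -0.027]]
ft_force: [-5.8, 4.8, 2.5]
opening: 0.0266
t 12.1 rad 74.8 crank 0.992 arc 74.4 mm yawerr(z-a) 0.018 Frad 0.2 Ftan -7.5 Fz 2.5 z 0.1591 op 26.6 tilt [0.026 0.014] q6 0.25 M [0.72 1.04 0.03]
time_s: 12.2
ee_pos: [0.5259, -0.2088, 0.159]
tcp_rot: [[0.021, 0.803, -0.595], [0.017, -0.596, -0.803], [-1.0, 0.007, -0.026]]
ft_force: [-5.7, 4.2, 3.5]
opening: 0.0265
t 12.2 rad 74.7 crank 1.045 arc 78.4 mm yawerr(z-a) 0.027 Frad 0.2 Ftan -7.1 Fz 3.5 z 0.159 op 26.5 tilt [0.021 0.017] q6 0.19 M [ 0.67  1.11 -0.  ]
```

View pics/t10.png

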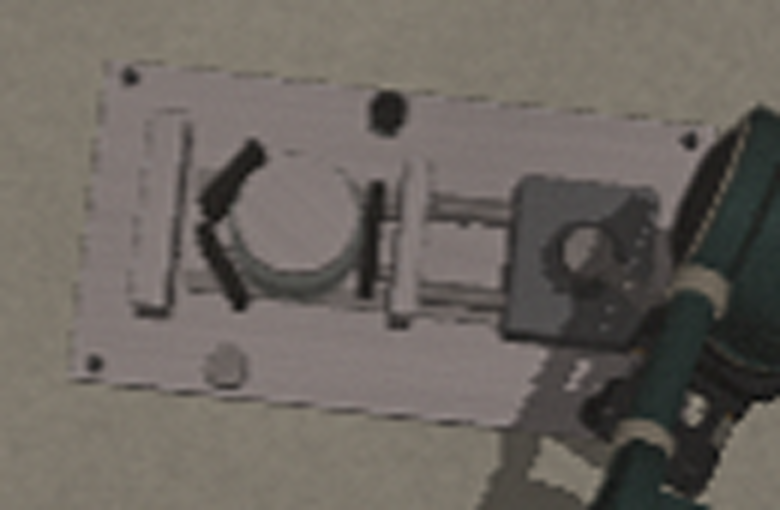

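```bash
python3 -m jog '[[0.0003,0.005,-0.0003,-0.05]]';python3 b.py;  python3 -m jog '[[0.0003,0.005,-0.0003,-0.06]]';python3 b.py;python3 -m jog '[[0.0003,0.005,-0.0003,-0.06]]';python3 b.py
```

```text
time_s: 12.35
ee_pos: [0.5288, -0.2108, 0.159]
tcp_rot: [[0.017, 0.833, -0.553], [0.018, -0.553, -0.833], [-1.0, 0.004, -0.025]]
ft_force: [-6.7, 4.5, 3.7]
opening: 0.0266
t 12.35 rad 74.6 crank 1.093 arc 81.9 mm yawerr(z-a) 0.032 Frad 0.2 Ftan -8.1 Fz 3.7 z 0.159 op 26.6 tilt [0.017 0.018] q6 0.14 M [0.59 1.17 0.03]
time_s: 12.45
ee_pos: [0.5313, -0.2123, 0.1589]
tcp_rot: [[0.013, 0.865, -0.501], [0.021, -0.501, -0.865], [-1.0, 0.001, -0.024]]
ft_force: [-5.5, 4.2, 3.7]
opening: 0.0266
t 12.45 rad 74.4 crank 1.131 arc 84.8 mm yawerr(z-a) 0.054 Frad -0.5 Ftan -7.0 Fz 3.7 z 0.1589 op 26.6 tilt [0.013 0.021] q6 0.07 M [0.56 1.09 0.04]
time_s: 12.55
ee_pos: [0.5339, -0.2135, 0.1588]
tcp_rot: [[0.008, 0.894, -0.447], [0.023, -0.447, -0.894], [-1.0, -0.003, -0.024]]
ft_force: [-6.2, 3.7, 3.1]
opening: 0.0265
t 12.55 rad 74.1 crank 1.169 arc 87.7 mm yawerr(z-a) 0.077 Frad -0.0 Ftan -7.2 Fz 3.1 z 0.1588 op 26.5 tilt [0.008 0.023] q6 0.01 M [0.58 1.29 0.03]
```

```bash
python3 -m jog '[[0.0003,0.005,0,-0.02]]';python3 b.py;  python3 -m jog '[[0.0003,0.005,0,-0.02]]';python3 b.py; python3 -m jog '[[0.0003,0.005,0,-0.03]]';python3 b.py; python3 -c "
from h import *
c=capture('top'); save(cv2.resize(c['img'][165:215,300:370],None,fx=11,fy=11,interpolation=cv2.INTER_CUBIC),'t11.png')"
```

```text
time_s: 12.65
ee_pos: [0.5359, -0.2147, 0.1588]
tcp_rot: [[0.002, 0.903, -0.429], [0.025, -0.429, -0.903], [-1.0, -0.009, -0.023]]
ft_force: [-9.6, 3.6, 6.1]
opening: 0.0262
t 12.65 rad 74.1 crank 1.201 arc 90.1 mm yawerr(z-a) 0.066 Frad 1.5 Ftan -10.1 Fz 6.1 z 0.1588 op 26.2 tilt [0.002 0.025] q6 -0.01 M [0.54 1.7  0.05]
time_s: 12.75
ee_pos: [0.5374, -0.2156, 0.1586]
tcp_rot: [[-0.005, 0.912, -0.411], [0.027, -0.411, -0.911], [-1.0, -0.016, -0.023]]
ft_force: [-10.2, 3.5, 7.4]
opening: 0.0265
t 12.75 rad 74.2 crank 1.225 arc 91.9 mm yawerr(z-a) 0.061 Frad 1.6 Ftan -10.7 Fz 7.4 z 0.1586 op 26.5 tilt [-0.005  0.027] q6 -0.03 M [0.61 1.87 0.07]
time_s: 12.85
ee_pos: [0.5387, -0.2163, 0.1585]
tcp_rot: [[-0.013, 0.923, -0.384], [0.031, -0.384, -0.923], [-0.999, -0.024, -0.023]]
ft_force: [-12.1, 4.3, 7.0]
opening: 0.0269
t 12.85 rad 74.2 crank 1.245 arc 93.4 mm yawerr(z-a) 0.071 Frad 1.6 Ftan -12.8 Fz 7.0 z 0.1585 op 26.9 tilt [-0.013  0.031] q6 -0.05 M [ 0.79  1.9  -0.05]
```

View pics/t11.png

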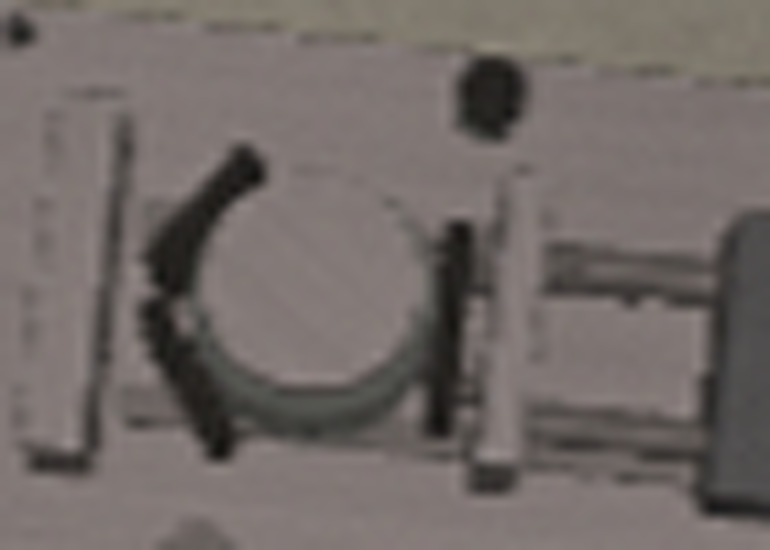

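```bash
python3 b.py; python3 -m jog '[[0,-0.004,0,0]]';python3 b.py;  python3 -m jog '[[0,0,0,0],[0,0,0,0]]' 0.5; python3 b.py
```

```text
t 12.9 rad 74.2 crank 1.249 arc 93.7 mm yawerr(z-a) 0.068 Frad 1.6 Ftan -10.8 Fz 5.7 z 0.1586 op 26.6 tilt [-0.013  0.031] q6 -0.06 M [0.73 1.85 0.02]
time_s: 13.0
ee_pos: [0.5351, -0.2148, 0.1592]
tcp_rot: [[-0.014, 0.923, -0.384], [0.031, -0.384, -0.923], [-0.999, -0.024, -0.023]]
ft_force: [0.5, 0.1, 0.7]
opening: 0.0263
t 13.0 rad 74.6 crank 1.193 arc 89.5 mm yawerr(z-a) 0.123 Frad -0.4 Ftan 0.4 Fz 0.7 z 0.1592 op 26.3 tilt [-0.014  0.031] q6 -0.05 M [-0.09  0.05 -0.06]
time_s: 13.2
ee_pos: [0.536, -0.2152, 0.1607]
tcp_rot: [[-0.01, 0.923, -0.386], [0.029, -0.385, -0.922], [-1.0, -0.021, -0.023]]
ft_force: [-0.0, -0.2, 0.0]
opening: 0.0404
t 13.2 rad 74.5 crank 1.205 arc 90.4 mm yawerr(z-a) 0.109 Frad 0.2 Ftan 0.1 Fz 0.0 z 0.1607 op 40.4 tilt [-0.01   0.029] q6 -0.05 M [-0.09  0.05  0.06]
```

```bash
python3 -m jog '[[-0.02,0,0,0],[-0.025,0,0,0],[-0.025,0,0,0],[-0.02,0,0,0]]'; python3 b.py; python3 -c "
from h import *
import pickle
W=capture('wrist');S=capture('scene');T=capture('top'); pickle.dump((W,S,T),open('e.pkl','wb'))
save(W['img'],'we.png'); save(cv2.resize(S['img'][160:290,220:380],None,fx=5,fy=4.6),'se.png')"
```

```text
time_s: 13.6
ee_pos: [0.5366, -0.2177, 0.2508]
tcp_rot: [[-0.013, 0.922, -0.388], [0.029, -0.387, -0.922], [-0.999, -0.023, -0.022]]
ft_force: [0.4, -0.7, -0.4]
opening: 0.0441
t 13.6 rad 76.4 crank 1.228 arc 92.1 mm yawerr(z-a) 0.084 Frad 0.4 Ftan 0.7 Fz -0.4 z 0.2508 op 44.1 tilt [-0.013  0.029] q6 -0.05 M [-0.12  0.03  0.03]
```

View pics/we.png

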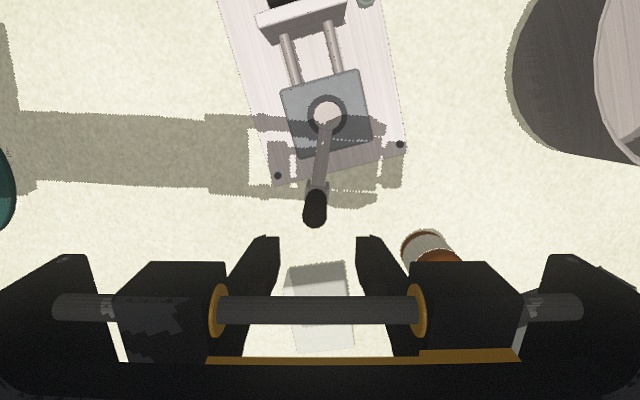

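View pics/se.png

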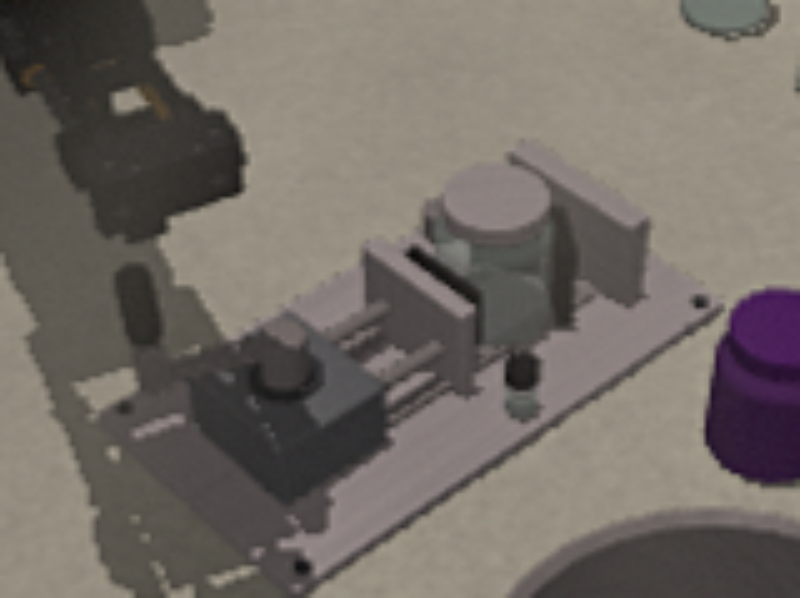

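```bash
python3 - <<'E'
from h import *
import pickle
W,S,T=pickle.load(open('e.pkl','rb'))
save(cv2.resize(W['img'][90:240,280:380],None,fx=6,fy=4),'wec.png')
save(cv2.resize(S['img'][210:250,225:290],None,fx=12,fy=12,interpolation=cv2.INTER_CUBIC),'sec.png')
hub=np.array([.572,-.150])
for cr in(1.17,1.2,1.23,1.26):
  a=3.0023+cr;u=np.array([np.cos(a),np.sin(a)])
  for ph in (1.4,1.5,1.6):
    P=[np.r_[hub+u*(.075-l*np.cos(ph)),.12+l*np.sin(ph)] for l in(.014,.068)]
    print(cr,ph,"w",np.round((proj(W,P)-[280,90])*[6,4]).tolist(),"s",np.round((proj(S,P)-[225,210])*12).tolist())
print((proj(W,np.r_[hub,.105])-[280,90])*[6,4])
E
```

```text
1.17 1.4 w [[214.0, 415.0], [212.0, 446.0]] s [[296.0, 271.0], [313.0, 95.0]]
1.17 1.5 w [[213.0, 421.0], [204.0, 481.0]] s [[290.0, 272.0], [282.0, 100.0]]
1.17 1.6 w [[211.0, 427.0], [197.0, 514.0]] s [[284.0, 273.0], [251.0, 107.0]]
1.2 1.4 w [[227.0, 417.0], [227.0, 448.0]] s [[298.0, 277.0], [315.0, 101.0]]
1.2 1.5 w [[226.0, 422.0], [221.0, 482.0]] s [[292.0, 279.0], [284.0, 106.0]]
1.2 1.6 w [[225.0, 428.0], [215.0, 515.0]] s [[286.0, 280.0], [254.0, 114.0]]
1.23 1.4 w [[241.0, 417.0], [242.0, 449.0]] s [[301.0, 284.0], [317.0, 107.0]]
1.23 1.5 w [[240.0, 423.0], [237.0, 483.0]] s [[295.0, 285.0], [287.0, 113.0]]
1.23 1.6 w [[240.0, 429.0], [232.0, 517.0]] s [[289.0, 287.0], [257.0, 121.0]]
1.26 1.4 w [[255.0, 418.0], [256.0, 449.0]] s [[304.0, 291.0], [320.0, 112.0]]
1.26 1.5 w [[254.0, 424.0], [253.0, 484.0]] s [[298.0, 292.0], [290.0, 119.0]]
1.26 1.6 w [[254.0, 430.0], [250.0, 517.0]] s [[292.0, 294.0], [260.0, 128.0]]
[[281.4888843  101.64576044]]
```

View pics/wec.png

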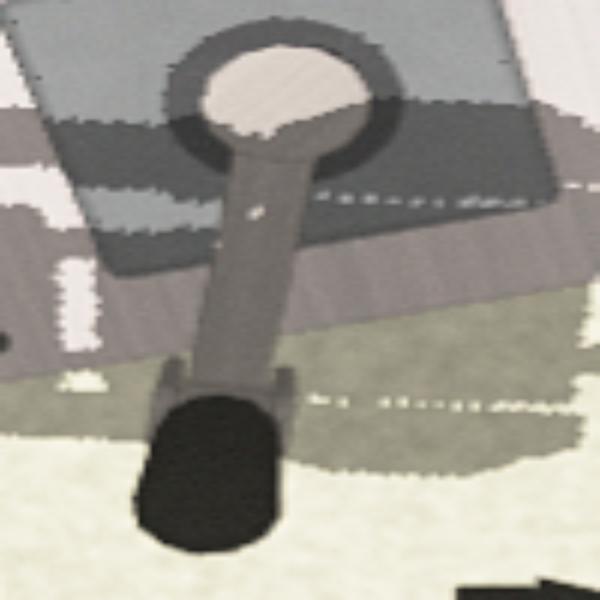

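View pics/sec.png

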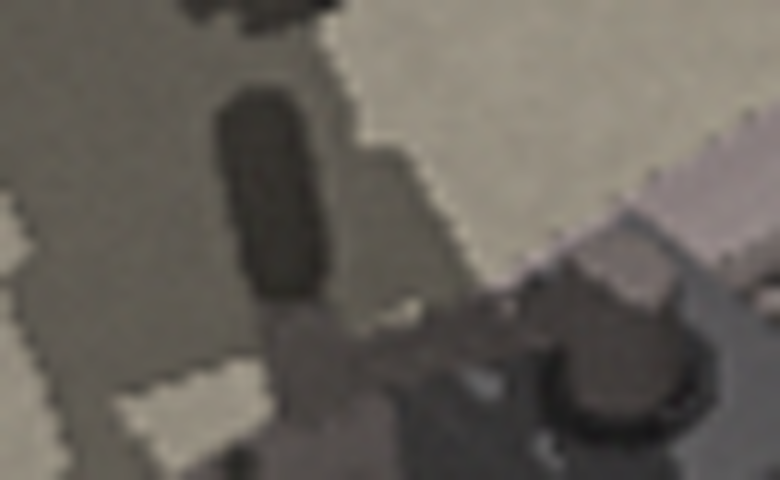

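```bash
python3 -m jog '[[-0.02,0,0,0],[0,0,0,0],[0,0,0,0]]'; python3 -c "
from h import *
c=capture('top'); save(cv2.resize(c['img'][155:240,280:410],None,fx=6,fy=6,interpolation=cv2.INTER_CUBIC),'te.png')"
```

```text
time_s: 14.05
ee_pos: [0.5359, -0.2178, 0.2663]
tcp_rot: [[-0.015, 0.921, -0.388], [0.031, -0.388, -0.921], [-0.999, -0.026, -0.022]]
ft_force: [-0.8, -0.0, -0.2]
opening: 0.0441
```

View pics/te.png

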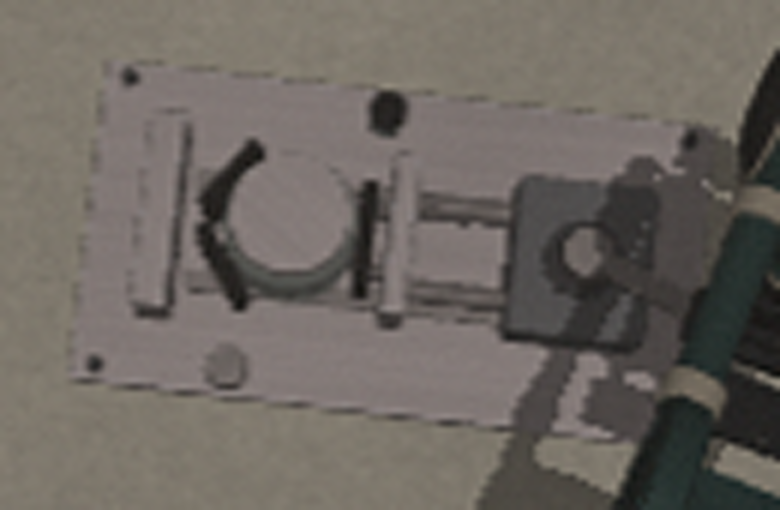

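The last top view shows the jar seated in the vee at crop (290,220) with the pad on it at (367,238). The vial (388,112) and the weight (227,365) have not moved.

```bash
python3 -c "
from cell import r
print(r.hand_in())"
```

```text
the job is handed in; nothing more can be done
None
```

The handle is upright, the jar is clamped in the vee, and the job was handed in at about 14 s of robot time. No verdict came back.

**What I did:**
- **Unfolding:** I raised the handle with a light grasp, but the grip slipped in the pads at about 1.36 rad. I let go and pushed it out from the inside with closed fingers. The push held at about 3 N, then rose to 9–10 N, which I took as the stop.
- **Cranking:** I then turned the crank counter-clockwise from about -0.06 to 1.2 rad, with the handle held loosely between the fingers. The push at the handle was 6.6–8 N until the jar met the far stop, then rose to 11–13 N over about 6 mm of travel. I backed off and withdrew.

**Last checks:**
- **Clamping force:** the readings put it at roughly 10–15 N. I did not measure it directly: the last two readings were 12.8 and 10.8 N.
- **Jar and bystanders:** the top view shows the jar in the vee with the pad against it. The vial and weight are where they were. I did not check the other bystanders at the end, but the arm felt no contact except with the handle.
- **Fold angle:** the images disagree somewhat with the force. They put the handle at 1.52 rad (wrist) and 1.575 rad (scene), against 1.60 at the stop. I put this down to camera error and relied on the force rise. The images gave nearly the same angle before and after cranking, so I take it the handle did not fold back.

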